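Rake the pepper mill's nut out from under the counter riser

ROBOT

A 7-joint arm with a two-finger parallel gripper is mounted at the origin on a cart in front of the work surface, level with it; the furniture and walls round the work are solid. World frame = base frame: x ahead of the robot, y to its left, z up, the work surface at z = 0. Lengths are in mm, angles in rad, forces in N, time in s.
With the tool pointing down it reaches from about 400 to 875 mm from the base axis. Payload 4.4 kg.
Tool frame: the origin (TCP) lies at the very end of the fingers, on their centre line; the grasp point (between the pads) lies 19 mm behind it; z points along the fingers, y is the line along which they close (so a half turn about z gives the same grasp; the last joint's range is limited). The gripper opens to 85 mm and grips with 20 to 120 N. Pads are 22 mm wide; open, the fingers measure 114 mm over their backs; the gripper's body (76 mm by 85 mm) begins 54 mm behind the grasp point. The pads swing forward as they close: fully open they stand 13 mm farther back than shut.
Start: joints at [-0.066, 0.628, 0.038, 1.517, -0.027, 0.996, -0.02], TCP at [650.014, 0.028, 199.813] pointing down, gripper open.
Joint ranges: [-3.06, 3.06], [-0.37, 2.12], [-1.25, 1.32], [0.18, 2.47], [-1.1, 4.24], [0.23, 1.98], [-2.94, 2.94]. Speed limits (rad/s): [2.57, 2.57, 3.14, 3.14, 3.14, 3.14, 3.14].

INTERFACE

Orientations are given as [roll, pitch, yaw] about the fixed x, y, z axes, in that order (R = Rz(yaw) Ry(pitch) Rx(roll)).
In Python, from cell import read_state, get_image, camera_params, finish_job gives the robot as it stands.
- The arm moves only by the tool arm_command, never from a script. Its argument "deltas" is a list of rows, each an object of numbers: "dx", "dy", "dz": the shift along the world's x, y, z in m; "yaw": the turn about the world's z in degrees; "jaw": the opening, from 0 (shut) to 1 (fully open). A call has 1 to 20 rows; each row is the pose to reach, as a shift and turn from the pose commanded when the call began; what a row does not reach only later rows make up. A row lasts 1/10 s, in which the tool goes at most 50 mm and 8.59 degrees, less where a joint would pass 70% of its speed; a pose out of reach is approached as far as the arm can. A call with a gripper value outside its range is refused whole. The fingers move at their own pace and stop on an object; the grip force is fixed at half the most. Time passes only in rows, so rows that repeat a pose let the fingers close. It gives the time, the measured TCP pose, the force, the opening and the grip force at its end, in the units of the state.
- read_state(): the state, without advancing time (a new reading comes with each control period).
- get_image(name): name is "scene" or "side" or "wrist"; returns (picture, depth): 400x640x3 uint8, red, green, blue; 400x640 float32, mm along the optical axis (not along the pixel's ray), 0 where there is no reading.
- camera_params(name): a dict with "camera_matrix" (3x3 intrinsics, pixels), "extrinsics" (4x4, takes a point from camera to world coordinates). Camera axes: x right, y down, z forward; pixel columns grow to the right and rows downward; lengths in mm; the calibration is good to about 2 mm. A picture is of the moment at which its call begins: read the wrist's pose just before it. camera_params takes no time and is no camera call; for the wrist camera it gives the pose at the moment of the call.
- finish_job(): hands the job in; it is judged then, once.
The state is a dict: "clock": time; "qpos": joint angles; "qd": joint speeds; "tau": joint torques, N m; "eef_pos": TCP position; "tool_rot": TCP orientation; "force": force on the tool from outside, world axes, zero at the start; "torque": the same for the moment, N m; "width": finger opening in mm; "gripper_force": force on a finger pad.
Only numpy, scipy, OpenCV 4.12 (cv2) and the standard library are available. Lean on these libraries where they do the work, as an engineer would, in place of code of your own. Each camera call takes 0.05 s, during which the arm holds its last target. There are 200 camera calls.

TASK

The pepper mill's top nut has slid under the loaded counter riser. Take the crumb rake by its handle, reach in over the nut and set the bar down behind it so that it bears lightly on the worktop, drag the nut out through the front, then lay the rake back on the chopping block and slip the nut over the mill's spindle, flat on the top. Do not press hard with the rake, shove the riser or upset anything on it, and leave the mill standing.

Things in the scene. Friction and masses are not known exactly. Their poses are not given: they have to be found in the camera images.
- riser: low shelf: oak board 140 deep (x) x 260 wide (y) x 14 mm, underside 50 mm and top 64 mm above the worktop (z=0), on two wire frames under its short ends (wires 3 mm radius at y=+-118). Jars stand on it, the highest to 160 mm. Loose, about 1.2 kg. Origin on the worktop under its middle; +x leads in under it, the front edge (x=-70, open, faces the stove) and the back are open.
- rake: crumb rake on the block: beech bar 90 (y) x 12 (x) x 16 high at the +x end of a springy steel strip (14 wide, 2.4 thick, x=-135 to 0), then a handle to x=-240. Origin below the bar's middle, z=0 under the handle's collar. The strip has been bent: the bar's underside is 7 to 28 mm lower than z=0, unknown, so feel for it. Bar, strip and grip give about 2 mm per N; over 4 N on the bar spoils it.
- rake_grip (a point): where to hold the rake: on the handle, 165 mm behind the bar; handle 16 mm wide (flat sides along the rake) and 20 mm high there; the point is its axis, 13 mm above what the rake lies on.
- block: thick wooden chopping block 130 (x) x 170 (y) x 32 mm high, fixed; origin on the worktop under its middle. The rake lies along its y axis, collar and pommel on it, head hanging over the end.
- nut: the mill's flat steel top nut, a ring: outside 28 mm, bore 10 mm, 6 mm high, 25 g, lying flat on the worktop under the riser. Origin: centre of its underside.
- mill: dark wooden pepper mill, 58 mm wide foot, 114 mm high, with a bare steel spindle of 6 mm standing 15 mm out of the middle of its top. 0.45 kg, loose. Origin: centre of its foot.
- mill_seat (a point): centre of the mill's flat top (34 mm wide, 114 mm up), where the nut sits; the spindle's round tip is 15 mm above this point.
- riser_jar: glass jar with a pale cap, 52 mm wide, 85 high, standing on the riser; origin under its foot.
- riser_cup: blue and white cup upside down on the riser, 81 mm wide, 68 high; origin under it.
- riser_spice: spice jar on the riser, 42 mm wide, 96 high; origin under its foot.
- riser_shaker: slim shaker on the riser, 26 mm wide, 74 high; origin under its foot.

How it is judged:
By the outcome, as a careful person would: the job done as asked, in the order asked, and still so for the second after the job is handed in, with the robot touching nothing.
It also fails if it takes over 72 s, if anything falls off the work surface, if the arm or the gripper's body presses on something with over 40 N, if the wrist force passes 120 N, or if a joint passes its speed limit or range.

## Working session

There is one attempt and no reset: what is moved stays moved. The work goes in short steps, Python scripts to look and compute and a tool call to move; the robot and the scene stay as the last step left them, time stands still between calls to the robot, and variables do not carry over. Pictures are saved under pics/ and viewed, at most 10 in all, crops included, and the job is handed in when it is done.

Besides the shell and the picture viewer there is one more tool, called by a JSON object that holds its "api" and its "payload". arm_command: Moves the arm, as the interface text tells. Its arguments: {"type":"object","properties":{"deltas":{"type":"array"}},"required":["deltas"]}

```bash
mkdir -p pics; cat > h.py <<'E'
import numpy as np, cv2
from cell import *
def snap(n,f=None):
    P=camera_params(n); im,d=get_image(n)
    np.savez(f'{n}.npz',im=im,d=d,K=P['camera_matrix'],T=P['extrinsics'])
    if f: cv2.imwrite('pics/'+f,im[:,:,::-1])
    return im,d
def cloud(n):
    z=np.load(f'{n}.npz'); d=z['d'].astype(float); K=np.array(z['K']);T=np.array(z['T'])
    v,u=np.mgrid[:d.shape[0],:d.shape[1]]
    p=np.stack([(u-K[0,2])/K[0,0]*d,(v-K[1,2])/K[1,1]*d,d],-1)
    w=p@T[:3,:3].T+T[:3,3]; w[d==0]=np.nan
    return w
def st():
    s=read_state(); print({k:np.round(s[k],2).tolist() for k in('clock','eef_pos','tool_rot','force','width','gripper_force')})
E
python3 - <<'E'
from h import *
st()
ims=[snap(n)[0] for n in('scene','side')]
cv2.imwrite('pics/a.png',ims[0][:,:,::-1]);cv2.imwrite('pics/b.png',ims[1][:,:,::-1])
for n in('scene','side','wrist'):
    P=camera_params(n);print(n,np.round(P['camera_matrix'],0).tolist(),np.round(P['extrinsics'],2).tolist())
E
```

```text
{'clock': 0.0, 'eef_pos': [649.31, 0.05, 198.87], 'tool_rot': [-3.14, 0.0, 1.57], 'force': [0.62, 0.15, -0.29], 'width': 85.4, 'gripper_force': 0.0}
scene [[500.0, 0.0, 327.0], [0.0, 500.0, 204.0], [0.0, 0.0, 1.0]] [[0.63, -0.43, 0.64, -192.44], [-0.77, -0.37, 0.51, -812.07], [0.01, -0.82, -0.57, 731.19], [0.0, 0.0, 0.0, 1.0]]
side [[382.0, 0.0, 318.0], [0.0, 382.0, 205.0], [0.0, 0.0, 1.0]] [[0.92, -0.17, 0.35, 224.46], [-0.39, -0.4, 0.83, -929.26], [-0.0, -0.9, -0.44, 445.54], [0.0, 0.0, 0.0, 1.0]]
wrist [[299.0, 0.0, 318.0], [0.0, 299.0, 194.0], [0.0, 0.0, 1.0]] [[1.0, -0.0, -0.0, 649.53], [-0.0, -0.96, -0.28, 72.64], [-0.0, 0.28, -0.96, 373.52], [0.0, 0.0, 0.0, 1.0]]
```

View pics/a.png

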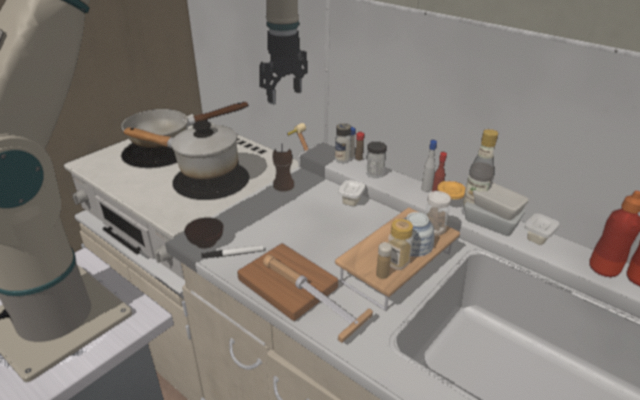

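View pics/b.png

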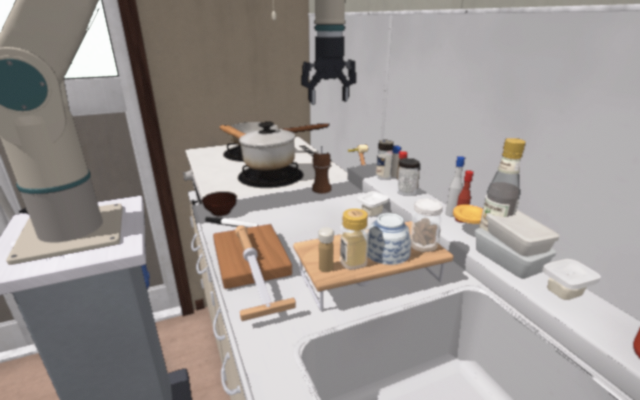

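```bash
python3 - <<'E'
from h import *
M=np.zeros((800,600,3),np.uint8);Z=np.full((800,600),-99.)
for n in('scene','side'):
    w=cloud(n).reshape(-1,3); im=np.load(n+'.npz')['im'].reshape(-1,3)
    ok=np.isfinite(w[:,0])&(w[:,2]<250)
    for p,c in zip(w[ok],im[ok]):
        r=int(350-p[1]);q=int(p[0]-400)   # row down = -y ; col = x
        if 1<r<798 and 1<q<598:
            s=Z[r-1:r+2,q-1:q+2];k=s<p[2];s[k]=p[2];M[r-1:r+2,q-1:q+2][k]=c[::-1]
for i in range(0,800,100):
    cv2.line(M,(0,i),(8,i),(0,0,255),1);cv2.putText(M,str(350-i),(9,i+4),0,.35,(0,0,255))
for i in range(0,600,100): cv2.putText(M,str(400+i),(i,795),0,.35,(0,0,255));cv2.line(M,(i,780),(i,785),(0,0,255),1)
np.save('Z.npy',Z)
cv2.imwrite('pics/c.png',M[100:700])
im=np.load('side.npz')['im'][220:320,270:470]
cv2.imwrite('pics/d.png',cv2.resize(im[:,:,::-1],None,fx=4,fy=4,interpolation=2))
E
```

```text
(no output)
```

View pics/c.png

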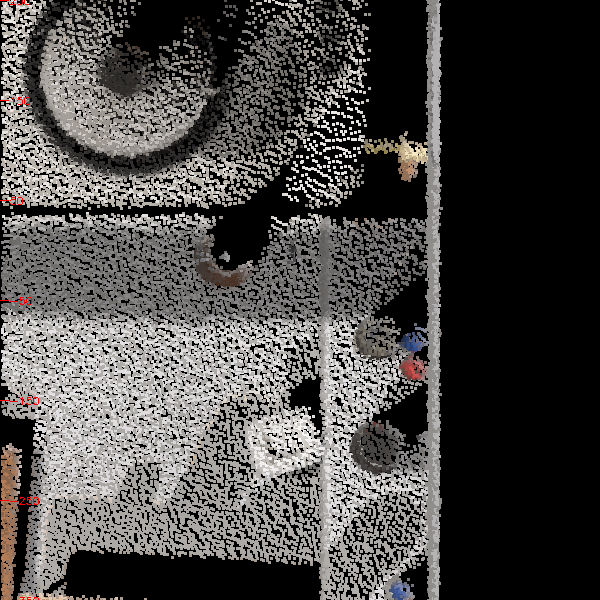

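View pics/d.png

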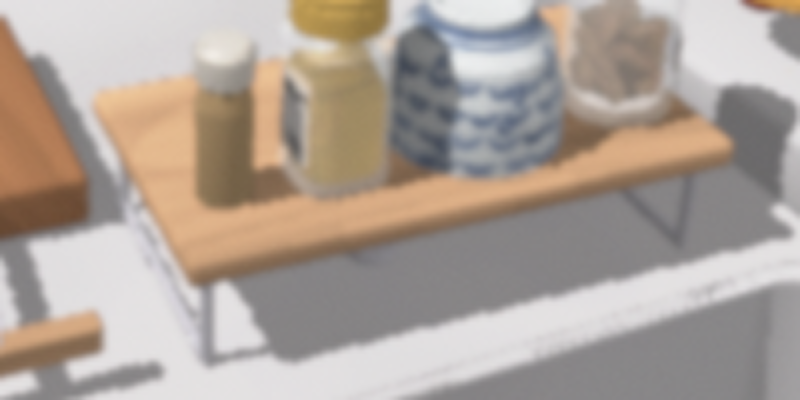

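```bash
python3 - <<'E'
from h import *
S=1.5;X0,Y0=350,-180
M=np.zeros((600,800,3),np.uint8);Z=np.full((600,800),-99.)
for n in('scene','side'):
    w=cloud(n).reshape(-1,3); im=np.load(n+'.npz')['im'].reshape(-1,3)
    ok=np.isfinite(w[:,0])&(w[:,2]<250)&(w[:,2]>-30)
    for p,c in zip(w[ok],im[ok]):
        r=int((Y0-p[1])*S);q=int((p[0]-X0)*S)
        if 1<r<598 and 1<q<798:
            s=Z[r-1:r+2,q-1:q+2];k=s<p[2];s[k]=p[2];M[r-1:r+2,q-1:q+2][k]=c[::-1]
for y in range(-550,-180,50):
    i=int((Y0-y)*S);cv2.line(M,(0,i),(8,i),(0,0,255),1);cv2.putText(M,str(y),(9,i+4),0,.35,(0,0,255))
for x in range(400,880,50):
    i=int((x-X0)*S);cv2.putText(M,str(x),(i,590),0,.35,(0,0,255));cv2.line(M,(i,570),(i,578),(0,0,255),1)
cv2.imwrite('pics/e.png',M)
E
```

```text
(no output)
```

View pics/e.png

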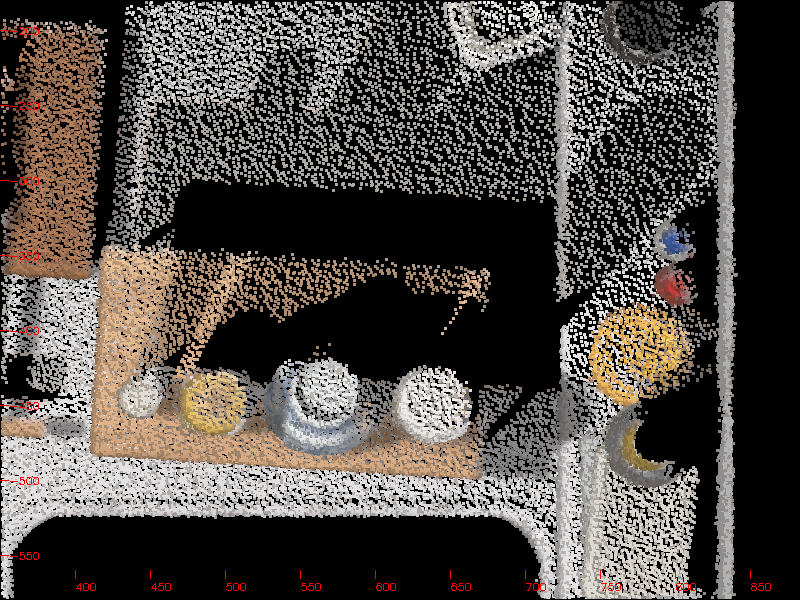

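{"api": "arm_command", "payload": {"deltas": [{"dx": -0.03, "dy": -0.04, "dz": 0}, {"dx": -0.05, "dy": -0.08, "dz": 0}, {"dx": -0.08, "dy": -0.12, "dz": -0.02}, {"dx": -0.1, "dy": -0.15, "dz": -0.06}, {"dx": -0.11, "dy": -0.18, "dz": -0.1}, {"dx": -0.11, "dy": -0.2, "dz": -0.14}, {"dx": -0.11, "dy": -0.2, "dz": -0.14}, {"dx": -0.11, "dy": -0.2, "dz": -0.14}]}}

```text
invalid input at $.deltas[0]: expected keys dx, dy, dz, yaw, jaw
```

```bash
python3 - <<'E'
from h import *
st(); snap('wrist','f.png')
E
```

```text
{'clock': 0.1, 'eef_pos': [649.4, 0.04, 198.98], 'tool_rot': [-3.14, 0.0, 1.57], 'force': [0.36, -0.35, -0.48], 'width': 85.24, 'gripper_force': 0.0}
```

View pics/f.png

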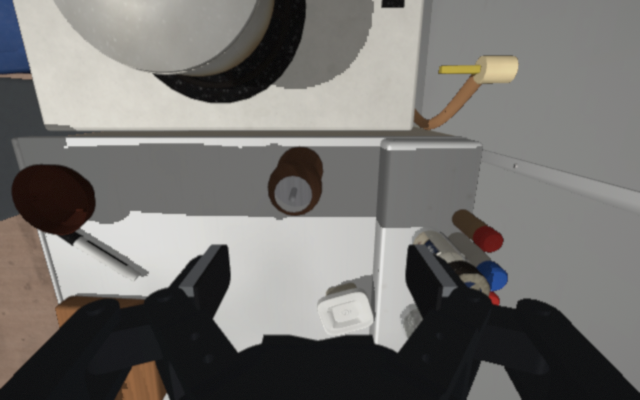

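{"api": "arm_command", "payload": {"deltas": [{"dx": -0.03, "dy": -0.04, "dz": 0, "yaw": -8.5, "jaw": 1}, {"dx": -0.05, "dy": -0.08, "dz": 0, "yaw": -17, "jaw": 1}, {"dx": -0.08, "dy": -0.12, "dz": 0, "yaw": -25, "jaw": 1}, {"dx": -0.11, "dy": -0.14, "dz": -0.03, "yaw": -33, "jaw": 1}, {"dx": -0.14, "dy": -0.16, "dz": -0.07, "yaw": -42, "jaw": 1}, {"dx": -0.167, "dy": -0.16, "dz": -0.11, "yaw": -50, "jaw": 1}, {"dx": -0.167, "dy": -0.16, "dz": -0.14, "yaw": -60, "jaw": 1}, {"dx": -0.167, "dy": -0.16, "dz": -0.14, "yaw": -60, "jaw": 1}, {"dx": -0.167, "dy": -0.16, "dz": -0.14, "yaw": -60, "jaw": 1}]}}

```text
clock: 1.05
eef_pos: [483.8, -159.9, 60.0]
tool_rot: [3.141, -0.0, 0.527]
force: [-0.4, -0.6, 0.6]
width: 85.2
gripper_force: 0.0
```

```bash
cp wrist.npz wrist0.npz; python3 - <<'E'
from h import *
st(); snap('wrist','g.png')
w=cloud('wrist0')
m=(w[...,2]>105)&(w[...,2]<117)&(abs(w[...,1]+10)<80)&(abs(w[...,0]-620)<80)
p=w[m]; print(len(p),p[:,2].mean(),cv2.minEnclosingCircle(p[:,:2].astype(np.float32)),p.mean(0))
m=(w[...,2]>119)&(w[...,2]<135)&(abs(w[...,1]+10)<80)&(abs(w[...,0]-620)<80)
p=w[m]; print(len(p),p.mean(0),p.max(0),p.min(0))
w=cloud('scene')
for lo,hi in((108,118),(122,135)):
    m=(w[...,2]>lo)&(w[...,2]<hi)&(abs(w[...,1]+10)<60)&(abs(w[...,0]-620)<60); p=w[m]; print(len(p),p.mean(0),p.min(0),p.max(0))
E
```

```text
{'clock': 1.05, 'eef_pos': [483.77, -159.91, 60.03], 'tool_rot': [3.14, -0.0, 0.53], 'force': [-0.4, -0.63, 0.56], 'width': 85.21, 'gripper_force': 0.0}
995 109.91681565034845 ((626.5314331054688, -4.113618850708008), 24.545501708984375) [6.27766678e+02 4.82537241e-01 1.09916816e+02]
54 [626.98012219  -3.49249756 126.65667361] [629.55697167  -1.10899143 130.36377659] [624.03353219  -7.16757941 119.04338188]
58 [617.02058599 -14.23660648 112.04334643] [600.53393602 -28.29194473 108.23292779] [640.88443307   6.85118326 117.8693841 ]
7 [624.13173099  -6.60131979 126.1185928 ] [621.00033888  -7.98078485 122.88693179] [626.85027001  -4.14023484 128.58173155]
```

View pics/g.png

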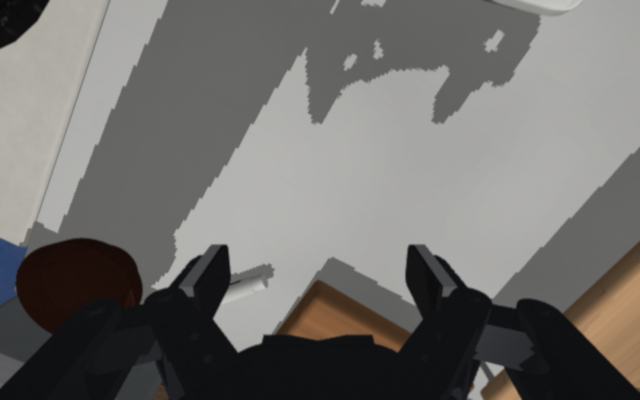

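{"api": "arm_command", "payload": {"deltas": [{"dx": 0.03, "dy": 0.02, "dz": 0.01, "yaw": 0, "jaw": 0.6}, {"dx": 0.07, "dy": 0.04, "dz": 0.01, "yaw": 0, "jaw": 0.6}, {"dx": 0.116, "dy": 0.04, "dz": 0.01, "yaw": 0, "jaw": 0.6}, {"dx": 0.116, "dy": 0.04, "dz": 0.01, "yaw": 0, "jaw": 0.6}, {"dx": 0.116, "dy": 0.04, "dz": 0.01, "yaw": 0, "jaw": 0.6}]}}

```text
clock: 1.6
eef_pos: [601.2, -119.7, 71.6]
tool_rot: [3.139, -0.003, 0.527]
force: [-0.9, -0.3, 0.6]
width: 51.6
gripper_force: 0.0
```

```bash
cp wrist.npz wrist1.npz; python3 - <<'E'
from h import *
st(); im,d=snap('wrist')
a=im[150:400,390:640]; cv2.imwrite('pics/h.png',cv2.resize(a[:,:,::-1],None,fx=2.4,fy=2.4,interpolation=2))
for n in('wrist','wrist1'):
    w=cloud(n); r=w[(w[...,1]<-354)&(w[...,2]<25)&(w[...,2]>-10)&(w[...,0]>410)&(w[...,0]<690)]
    for x in range(420,690,20):
        q=r[abs(r[:,0]-x)<10]
        if len(q): print(n,x,len(q),q[:,1].min().round(),q[:,2].min().round(1),q[:,2].max().round(1))
E
```

```text
{'clock': 1.6, 'eef_pos': [601.24, -119.66, 71.58], 'tool_rot': [3.14, -0.0, 0.53], 'force': [-0.9, -0.33, 0.6], 'width': 51.59, 'gripper_force': 0.0}
wrist 480 195 -390.0 -1.2 2.1
wrist 500 209 -390.0 -1.5 1.7
wrist 540 7 -357.0 -1.1 1.2
wrist 580 170 -427.0 -1.0 1.7
wrist 600 1204 -428.0 -1.5 2.5
wrist 620 1312 -429.0 -1.5 2.2
wrist 640 1405 -430.0 -1.3 2.6
wrist 660 1334 -431.0 -1.4 25.0
wrist 680 1391 -430.0 -1.7 13.6
wrist1 420 137 -407.0 -1.4 7.4
wrist1 480 154 -370.0 -1.2 1.9
wrist1 500 753 -413.0 -1.3 2.3
wrist1 520 1270 -414.0 -2.0 2.2
wrist1 540 1371 -415.0 -1.6 2.2
wrist1 560 1489 -417.0 -1.4 2.3
wrist1 580 1597 -418.0 -1.5 2.7
wrist1 600 1407 -417.0 -1.7 2.7
wrist1 620 879 -394.0 -1.7 2.5
wrist1 640 272 -372.0 -1.4 2.2
```

View pics/h.png

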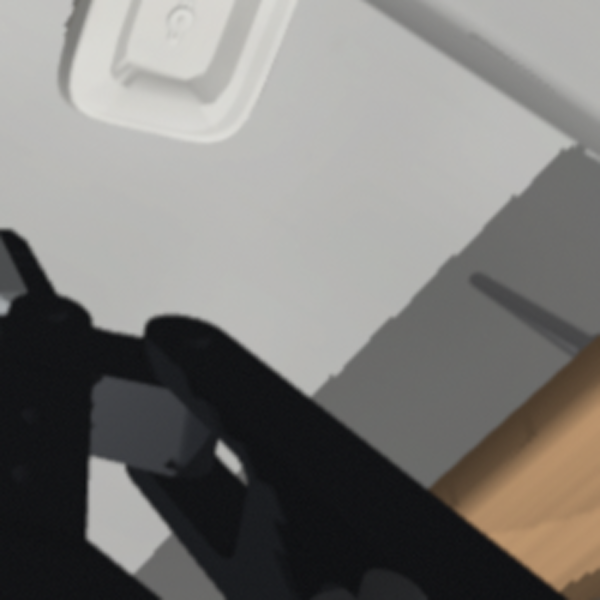

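```bash
python3 - <<'E'
from h import *
for n in('side','scene'):
    w=cloud(n); r=w[(w[...,1]<-354)&(w[...,1]>-520)&(w[...,2]<25)&(w[...,2]>-10)&(w[...,0]>410)&(w[...,0]<690)]
    for x in range(420,690,20):
        q=r[(abs(r[:,0]-x)<10)]
        if len(q): print(n,x,len(q),q[:,1].max().round(),np.round(np.sort(q[:,2])[[0,-5,-1]],1))
w=cloud('side')
m=(w[...,2]>2.8)&(w[...,2]<12)&(w[...,1]<-354)&(w[...,1]>-520)&(w[...,0]>430)&(w[...,0]<650)
v,u=np.where(m)
for a,b in list(zip(v,u))[::4]: print(b,a,w[a,b].round(1))
E
```

```text
side 420 795 -354.0 [-9.5 22.1 24.9]
side 440 504 -355.0 [-6.7 20.3 23.8]
side 460 433 -425.0 [-8.3  3.9  4.1]
side 480 419 -425.0 [-7.4  3.9  4.6]
side 500 392 -426.0 [-5.1  4.   4.5]
side 520 391 -428.0 [-6.2  7.3  8.3]
side 540 357 -430.0 [-8.3  6.9  7.6]
side 560 348 -430.0 [-5.5  4.   4.6]
side 580 341 -432.0 [-8.7  4.   4.7]
side 600 319 -433.0 [-1.1  3.9  4.5]
side 620 304 -432.0 [-9.6  4.   4.4]
side 640 298 -435.0 [-1.   3.4  4.5]
side 660 300 -437.0 [-1.1 22.4 24.8]
side 680 242 -437.0 [-7.1  3.4  4.7]
scene 420 687 -354.0 [-3.9 23.2 24.5]
scene 440 498 -354.0 [-3.8  6.  18.5]
scene 460 392 -355.0 [-3.6  3.8  5.1]
scene 480 218 -457.0 [-3.   3.3  4.8]
scene 500 205 -458.0 [-3.2  3.4  4.1]
scene 520 195 -460.0 [-3.3  3.1  4.5]
scene 540 182 -462.0 [-3.1  3.8  4.6]
scene 560 173 -462.0 [-2.7  3.   5.2]
scene 580 161 -464.0 [-3.   3.3  4.7]
scene 600 149 -465.0 [-3.1  3.5  4.1]
scene 620 148 -465.0 [-3.3  3.3  4.8]
scene 640 133 -467.0 [-3.9  3.1  3.4]
scene 660 139 -468.0 [-3.6 20.3 24.8]
scene 680 106 -470.0 [-3.7  3.1  3.9]
300 268 [ 430.1 -356.6   11.7]
301 269 [ 432.2 -35
[... 1822 characters left out ...]
4.  -519.4    4.2]
378 314 [ 507.4 -517.8    3.1]
370 315 [ 494.2 -514.3    2.8]
376 315 [ 502.3 -519.7    4.4]
367 316 [ 488.3 -514.7    3.1]
371 316 [ 494.1 -517.6    3.4]
365 317 [ 484.  -515.6    3.2]
370 317 [ 490.8 -520.     4.5]
365 318 [ 483.  -517.4    3. ]
361 319 [ 475.5 -517.4    3.6]
355 320 [ 465.6 -515.3    3.3]
359 320 [ 471.5 -518.     3.5]
354 321 [ 462.8 -517.2    3.8]
358 321 [ 469.1 -519.1    3.2]
350 322 [ 455.6 -516.9    4.1]
354 322 [ 461.7 -519.3    3.9]
349 323 [ 453.5 -517.6    3.3]
344 324 [ 444.6 -517.3    4.4]
349 324 [ 452.4 -519.7    3.5]
343 325 [ 442.9 -517.3    2.9]
338 326 [ 434.2 -516.9    3.7]
336 327 [ 430.4 -517.4    3.5]
337 328 [ 430.9 -520.     3.4]
```

```bash
python3 - <<'E'
from h import *
for n in('scene','side'):
    w=cloud(n).reshape(-1,3);w=w[np.isfinite(w[:,0])]
    b=w[(abs(w[:,2]-32)<3)&(w[:,0]>220)&(w[:,0]<430)&(w[:,1]<-150)&(w[:,1]>-380)]
    print(n,'block',len(b),cv2.minAreaRect(b[:,:2].astype(np.float32)),b[:,2].mean())
    h=w[(w[:,2]>38)&(w[:,2]<75)&(w[:,0]>220)&(w[:,0]<405)&(w[:,1]<-150)&(w[:,1]>-500)]
    for y in range(-200,-480,-15):
        q=h[abs(h[:,1]-y)<7.5]
        if len(q)>3: print(y,len(q),q[:,0].min().round(),q[:,0].max().round(),q[:,2].max().round(),np.median(q[:,0]).round(1))
    r=w[(w[:,0]>240)&(w[:,0]<400)&(w[:,1]<-430)&(w[:,1]>-500)&(w[:,2]>8)&(w[:,2]<60)]
    print('bar',len(r),r.min(0).round(),r.max(0).round(),cv2.minAreaRect(r[:,:2].astype(np.float32)))
E
```

```text
scene block 2883 ((358.8092346191406, -276.9468994140625), (171.5766143798828, 148.4987335205078), 86.45259857177734) 32.289766998650215
-230 67 332.0 354.0 59.0 338.3
-245 71 333.0 354.0 58.0 339.3
-260 59 334.0 351.0 58.0 338.3
-275 69 334.0 351.0 59.0 337.7
-290 68 334.0 350.0 58.0 336.7
-305 70 333.0 349.0 57.0 336.9
-320 80 328.0 353.0 59.0 335.5
-335 69 330.0 352.0 58.0 339.3
-350 44 331.0 348.0 48.0 339.3
-365 44 332.0 347.0 45.0 339.3
-380 49 331.0 346.0 45.0 338.9
-395 44 330.0 346.0 44.0 337.0
-410 34 329.0 344.0 42.0 337.4
-425 14 330.0 342.0 41.0 335.3
-440 8 331.0 341.0 42.0 336.5
-455 5 290.0 337.0 39.0 318.8
bar 464 [ 289. -471.   19.] [ 380. -430.   42.] ((334.96697998046875, -449.99224853515625), (39.20048141479492, 91.0345458984375), 86.94524383544922)
side block 2527 ((352.4073791503906, -277.70623779296875), (170.93052673339844, 128.51312255859375), 86.16561889648438) 32.63065630328512
-230 53 335.0 359.0 59.0 343.4
-245 41 336.0 358.0 57.0 345.9
-260 34 338.0 355.0 58.0 344.3
-275 37 337.0 353.0 57.0 343.1
-290 41 337.0 353.0 57.0 342.7
-305 37 336.0 351.0 57.0 342.9
-320 67 331.0 355.0 59.0 340.9
-335 87 330.0 355.0 59.0 342.7
-350 41 335.0 349.0 47.0 341.8
-365 43 334.0 349.0 45.0 341.6
-380 44 334.0 347.0 44.0 340.4
-395 48 333.0 347.0 43.0 339.6
-410 48 332.0 346.0 41.0 339.7
-425 26 332.0 345.0 42.0 338.4
-470 9 335.0 366.0 39.0 344.8
bar 753 [ 292. -471.   20.] [ 381. -430.   39.] ((336.8581848144531, -450.04681396484375), (39.43938446044922, 89.07939910888672), 86.87203979492188)
```

{"api": "arm_command", "payload": {"deltas": [{"dx": -0.03, "dy": -0.02, "dz": 0.03, "yaw": 8, "jaw": 0.6}, {"dx": -0.07, "dy": -0.04, "dz": 0.04, "yaw": 16, "jaw": 0.6}, {"dx": -0.11, "dy": -0.07, "dz": 0.04, "yaw": 24, "jaw": 0.6}, {"dx": -0.15, "dy": -0.1, "dz": 0.04, "yaw": 32, "jaw": 0.6}, {"dx": -0.19, "dy": -0.13, "dz": 0.04, "yaw": 40, "jaw": 0.6}, {"dx": -0.23, "dy": -0.16, "dz": 0.04, "yaw": 48, "jaw": 0.6}, {"dx": -0.2565, "dy": -0.178, "dz": 0.04, "yaw": 57, "jaw": 0.6}, {"dx": -0.2565, "dy": -0.178, "dz": 0.03, "yaw": 57, "jaw": 0.6}, {"dx": -0.2565, "dy": -0.178, "dz": 0.03, "yaw": 57, "jaw": 0.6}, {"dx": -0.2565, "dy": -0.178, "dz": 0.03, "yaw": 57, "jaw": 0.6}, {"dx": -0.2565, "dy": -0.178, "dz": 0.03, "yaw": 57, "jaw": 0.6}]}}

```text
clock: 2.75
eef_pos: [343.7, -297.1, 100.2]
tool_rot: [3.141, 0.0, 1.521]
force: [0.3, -0.6, -0.1]
width: 51.9
gripper_force: 0.0
```

```bash
python3 - <<'E'
from h import *
st(); im,d=snap('wrist')
w=cloud('wrist').reshape(-1,3)
w=w[(abs(w[:,2]-32)>5)&(w[:,2]>38)&(w[:,2]<62)&(abs(w[:,0]-343)<22)]
for y in range(-215,-350,-10):
    q=w[abs(w[:,1]-y)<5]
    if len(q)>3: print(y,len(q),q.min(0).round(),q.max(0).round())
E
```

```text
{'clock': 2.75, 'eef_pos': [343.73, -297.11, 100.15], 'tool_rot': [3.14, 0.0, 1.52], 'force': [0.32, -0.57, -0.12], 'width': 51.86, 'gripper_force': 0.0}
-225 342 [ 334. -230.   44.] [ 359. -223.   59.]
-235 436 [ 334. -240.   43.] [ 359. -230.   60.]
-245 307 [ 338. -250.   50.] [ 354. -240.   57.]
-255 291 [ 338. -260.   50.] [ 354. -250.   57.]
-265 278 [ 337. -270.   50.] [ 352. -260.   57.]
-275 270 [ 336. -280.   51.] [ 352. -270.   57.]
-285 259 [ 336. -290.   51.] [ 352. -280.   57.]
-295 244 [ 336. -300.   52.] [ 351. -290.   57.]
-305 237 [ 335. -310.   51.] [ 351. -300.   57.]
-315 340 [ 331. -320.   38.] [ 354. -310.   59.]
-325 239 [ 330. -328.   43.] [ 355. -320.   60.]
-335 129 [ 335. -340.   43.] [ 348. -332.   47.]
-345 160 [ 334. -350.   43.] [ 348. -340.   46.]
```

{"api": "arm_command", "payload": {"deltas": [{"dx": 0, "dy": 0, "dz": -0.03, "yaw": 0, "jaw": 0.6}, {"dx": 0, "dy": 0, "dz": -0.055, "yaw": 0, "jaw": 0.6}, {"dx": 0, "dy": 0, "dz": -0.065, "yaw": 0, "jaw": 0.6}, {"dx": 0, "dy": 0, "dz": -0.065, "yaw": 0, "jaw": 0.4}, {"dx": 0, "dy": 0, "dz": -0.065, "yaw": 0, "jaw": 0.25}, {"dx": 0, "dy": 0, "dz": -0.065, "yaw": 0, "jaw": 0}, {"dx": 0, "dy": 0, "dz": -0.065, "yaw": 0, "jaw": 0}, {"dx": 0, "dy": 0, "dz": -0.065, "yaw": 0, "jaw": 0}, {"dx": 0, "dy": 0, "dz": -0.065, "yaw": 0, "jaw": 0}, {"dx": 0, "dy": 0, "dz": -0.065, "yaw": 0, "jaw": 0}]}}

```text
clock: 3.8
eef_pos: [342.5, -298.1, 35.0]
tool_rot: [3.141, 0.0, 1.518]
force: [0.7, -0.0, 0.9]
width: -0.3
gripper_force: 0.0
```

```bash
python3 - <<'E'
from h import *
st(); a,_=snap('scene'); b,_=snap('side'); c,_=snap('wrist')
A=cv2.resize(a[200:350,220:400],None,fx=2.2,fy=2.2); B=cv2.resize(b[180:330,180:360],None,fx=2.2,fy=2.2)
C=cv2.resize(c,(396,248)); T=np.zeros((580,800,3),np.uint8); T[:330,:396]=A;T[:330,400:796]=B;T[332:580,:396]=C
cv2.imwrite('pics/i.png',T[:,:,::-1])
E
```

```text
{'clock': 3.8, 'eef_pos': [342.55, -298.1, 35.01], 'tool_rot': [3.14, 0.0, 1.52], 'force': [0.71, -0.02, 0.89], 'width': -0.3, 'gripper_force': 0.0}
```

View pics/i.png

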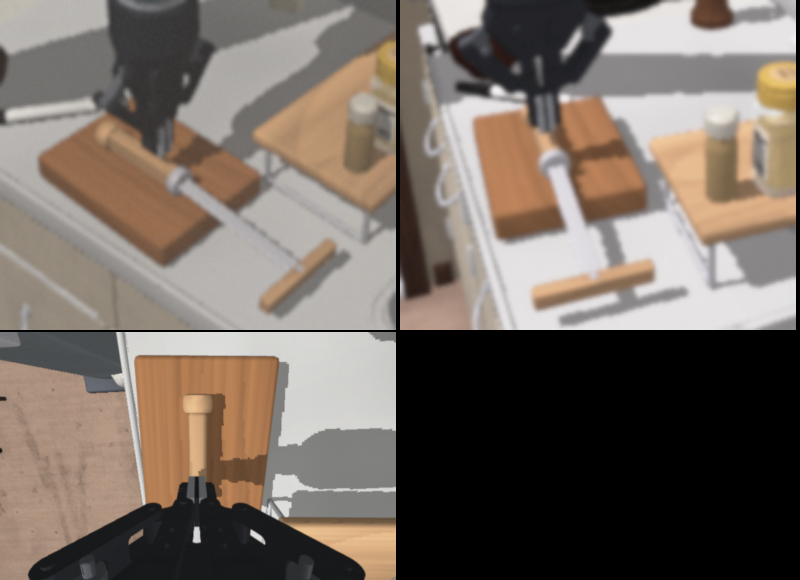

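```bash
python3 - <<'E'
from h import *
w=cloud('wrist'); im=np.load('wrist.npz')['im'].astype(int)
# world x histogram of points with y in -310..-285 by height
for lo in range(30,120,10):
    m=(w[...,2]>lo)&(w[...,2]<lo+10)&(abs(w[...,1]+295)<16)&(abs(w[...,0]-343)<45)
    p=w[m]; 
    if len(p): print(lo,len(p),p[:,0].min().round(),p[:,0].max().round(),p[:,1].min().round(),p[:,1].max().round(), im[m].mean(0).round())
for v in range(230,275,6):
    print(v,[(u,*w[v,u].round().tolist(),im[v,u].tolist()) for u in range(296,344,8)])
E
```

```text
30 5320 298.0 388.0 -311.0 -279.0 [147. 103.  69.]
50 732 336.0 352.0 -301.0 -279.0 [184. 148. 111.]
70 359 329.0 356.0 -292.0 -286.0 [63. 60. 58.]
80 573 329.0 356.0 -292.0 -286.0 [52. 53. 54.]
90 618 329.0 356.0 -292.0 -286.0 [54. 54. 55.]
100 883 322.0 363.0 -309.0 -284.0 [51. 50. 50.]
110 3017 306.0 378.0 -310.0 -282.0 [32. 32. 32.]
230 [(296, 328.0, -302.0, 32.0, [173, 121, 80]), (304, 333.0, -302.0, 33.0, [172, 121, 81]), (312, 339.0, -293.0, 55.0, [221, 178, 132]), (320, 344.0, -292.0, 56.0, [205, 164, 121]), (328, 348.0, -293.0, 54.0, [126, 101, 76]), (336, 354.0, -303.0, 33.0, [103, 72, 48])]
236 [(296, 328.0, -306.0, 32.0, [173, 122, 81]), (304, 336.0, -287.0, 75.0, [133, 106, 86]), (312, 340.0, -287.0, 75.0, [87, 89, 92]), (320, 344.0, -287.0, 75.0, [38, 39, 40]), (328, 348.0, -287.0, 75.0, [87, 89, 92]), (336, 354.0, -307.0, 33.0, [103, 72, 49])]
242 [(296, 332.0, -290.0, 75.0, [103, 73, 51]), (304, 337.0, -286.0, 82.0, [92, 86, 85]), (312, 340.0, -286.0, 82.0, [87, 89, 91]), (320, 344.0, -287.0, 83.0, [33, 33, 34]), (328, 348.0, -287.0, 82.0, [87, 89, 92]), (336, 352.0, 
[... 627 characters left out ...]
2]), (312, 341.0, -287.0, 99.0, [86, 88, 91]), (320, 344.0, -287.0, 98.0, [24, 25, 25]), (328, 347.0, -286.0, 100.0, [87, 89, 91]), (336, 351.0, -291.0, 92.0, [25, 26, 27])]
266 [(296, 334.0, -290.0, 97.0, [25, 26, 27]), (304, 338.0, -286.0, 104.0, [85, 87, 90]), (312, 341.0, -287.0, 104.0, [92, 94, 97]), (320, 344.0, -287.0, 103.0, [26, 26, 26]), (328, 347.0, -287.0, 104.0, [91, 94, 97]), (336, 351.0, -292.0, 95.0, [25, 26, 27])]
272 [(296, 335.0, -284.0, 112.0, [25, 26, 27]), (304, 338.0, -285.0, 110.0, [24, 25, 27]), (312, 341.0, -290.0, 103.0, [101, 103, 106]), (320, 344.0, -289.0, 104.0, [36, 36, 37]), (328, 347.0, -285.0, 111.0, [26, 27, 28]), (336, 350.0, -285.0, 113.0, [25, 26, 28])]
```

```bash
python3 - <<'E'
from h import *
s=read_state(); print(np.round(s['qpos'],3), np.round(s['tau'],1))
for n in('scene','side'):
    w=cloud(n); im=np.load(n+'.npz')['im'].astype(int)
    for lo in range(30,130,8):
        m=(w[...,2]>lo)&(w[...,2]<lo+8)&(abs(w[...,1]+298)<20)&(abs(w[...,0]-343)<20)&(im.sum(-1)<300)&((im[...,0]-im[...,2])<12)
        p=w[m]
        if len(p): print(n,lo,len(p),p.min(0).round(),p.max(0).round(),im[m].mean(0).round())
E
```

```text
[ 0.666  0.651 -0.017  2.187  0.033  0.304  0.568] [  0.  -45.1   0.5  -6.9   0.    0.   -0. ]
scene 70 8 [ 332. -310.   71.] [ 343. -303.   78.] [83. 81. 81.]
scene 78 30 [ 326. -311.   78.] [ 347. -293.   86.] [76. 74. 73.]
scene 86 40 [ 326. -310.   86.] [ 347. -294.   94.] [75. 73. 73.]
scene 94 39 [ 327. -311.   94.] [ 348. -296.  102.] [73. 71. 70.]
scene 102 25 [ 327. -311.  102.] [ 348. -301.  110.] [68. 65. 65.]
scene 110 48 [ 325. -313.  111.] [ 362. -292.  118.] [59. 56. 56.]
scene 118 71 [ 323. -312.  118.] [ 362. -289.  126.] [56. 53. 53.]
scene 126 39 [ 324. -316.  126.] [ 357. -283.  134.] [58. 55. 55.]
side 70 10 [ 333. -310.   73.] [ 353. -304.   78.] [82. 80. 82.]
side 78 27 [ 330. -311.   78.] [ 353. -302.   85.] [72. 72. 74.]
side 86 32 [ 330. -310.   86.] [ 354. -302.   93.] [70. 69. 72.]
side 94 37 [ 329. -311.   94.] [ 354. -290.  102.] [73. 72. 75.]
side 102 47 [ 329. -312.  103.] [ 360. -287.  110.] [61. 61. 65.]
side 110 83 [ 324. -313.  110.] [ 362. -287.  118.] [42. 42. 46.]
side 118 89 [ 323. -312.  118.] [ 363. -286.  126.] [42. 42. 46.]
side 126 49 [ 327. -317.  126.] [ 358. -286.  134.] [42. 42. 45.]
```

{"api": "arm_command", "payload": {"deltas": [{"dx": 0, "dy": 0, "dz": 0, "yaw": 0, "jaw": 0.6}, {"dx": 0, "dy": 0, "dz": 0, "yaw": 0, "jaw": 0.6}, {"dx": 0, "dy": 0, "dz": 0, "yaw": 0, "jaw": 0.6}, {"dx": 0, "dy": 0, "dz": 0, "yaw": 0, "jaw": 0.6}, {"dx": 0, "dy": 0, "dz": -0.01, "yaw": 0, "jaw": 0.6}, {"dx": 0, "dy": 0, "dz": -0.02, "yaw": 0, "jaw": 0.6}, {"dx": 0, "dy": 0, "dz": -0.025, "yaw": 0, "jaw": 0.6}, {"dx": 0, "dy": 0, "dz": -0.025, "yaw": 0, "jaw": 0.6}]}}

```text
clock: 4.75
eef_pos: [341.8, -297.4, 8.6]
tool_rot: [-3.14, -0.001, 1.519]
force: [-0.3, 0.4, 0.1]
width: 51.5
gripper_force: 0.0
```

```bash
cat >> h.py <<'E'
def tips():
    s=read_state();e=np.array(s['eef_pos'])
    for n in('wrist','side','scene'):
        im,_=snap(n); im=im.astype(int); w=cloud(n)
        m=(abs(w[...,1]-e[1])<18)&(abs(w[...,0]-e[0])<50)&(w[...,2]<e[2]+80)&(im.sum(-1)<330)&(abs(im[...,0]-im[...,2])<12)&(w[...,2]>6)
        p=w[m]; print(n,len(p),np.percentile(p,[1,50,99],axis=0).round().tolist() if len(p) else '')
E
python3 - <<'E'
from h import *
st(); tips()
E
```

```text
{'clock': 4.75, 'eef_pos': [341.83, -297.39, 8.64], 'tool_rot': [-3.14, -0.0, 1.52], 'force': [-0.34, 0.43, 0.12], 'width': 51.5, 'gripper_force': 0.0}
wrist 3709 [[300.0, -306.0, 48.0], [367.0, -289.0, 72.0], [385.0, -283.0, 88.0]]
side 137 [[304.0, -313.0, 51.0], [368.0, -306.0, 74.0], [378.0, -298.0, 88.0]]
scene 251 [[300.0, -312.0, 48.0], [366.0, -304.0, 69.0], [378.0, -292.0, 88.0]]
```

{"api": "arm_command", "payload": {"deltas": [{"dx": 0.001, "dy": 0, "dz": -0.005, "yaw": 0, "jaw": 0.6}, {"dx": 0.001, "dy": 0, "dz": -0.01, "yaw": 0, "jaw": 0.6}, {"dx": 0.001, "dy": 0, "dz": -0.011, "yaw": 0, "jaw": 0.3}, {"dx": 0.001, "dy": 0, "dz": -0.011, "yaw": 0, "jaw": 0}, {"dx": 0.001, "dy": 0, "dz": -0.011, "yaw": 0, "jaw": 0}, {"dx": 0.001, "dy": 0, "dz": -0.011, "yaw": 0, "jaw": 0}, {"dx": 0.001, "dy": 0, "dz": -0.011, "yaw": 0, "jaw": 0}, {"dx": 0.001, "dy": 0, "dz": -0.011, "yaw": 0, "jaw": 0}]}}

```text
clock: 5.7
eef_pos: [345.8, -299.6, 0.9]
tool_rot: [3.137, 0.003, 1.518]
force: [-0.4, 0.3, 24.0]
width: 14.5
gripper_force: 71.8
```

{"api": "arm_command", "payload": {"deltas": [{"dx": 0.001, "dy": 0, "dz": 0.004, "yaw": 0, "jaw": 0}, {"dx": 0.001, "dy": 0, "dz": 0.008, "yaw": 0, "jaw": 0}, {"dx": 0.001, "dy": 0, "dz": 0.018, "yaw": 0, "jaw": 0}, {"dx": 0.001, "dy": 0, "dz": 0.03, "yaw": 0, "jaw": 0}, {"dx": 0.001, "dy": 0, "dz": 0.03, "yaw": 0, "jaw": 0}, {"dx": 0.001, "dy": 0, "dz": 0.03, "yaw": 0, "jaw": 0}, {"dx": 0.001, "dy": 0, "dz": 0.03, "yaw": 0, "jaw": 0}]}}

```text
clock: 6.4
eef_pos: [344.2, -297.8, 28.5]
tool_rot: [-3.141, -0.0, 1.518]
force: [-0.4, 0.9, -1.8]
width: 14.9
gripper_force: 58.6
```

```bash
cat > rake.py <<'E'
from h import *
# rake in wood/steel, located relative to eef
def rake(show=True):
    s=read_state();e=np.array(s['eef_pos'])
    for n in('side','scene'):
        snap(n); w=cloud(n).reshape(-1,3); w=w[np.isfinite(w[:,0])]
        d=w-e
        for lo,hi in((-195,-150),(-150,-110),(-110,-70),(-70,-40)):
            q=w[(d[:,1]>lo)&(d[:,1]<hi)&(abs(d[:,0]+3)<(60 if lo<-160 else 25))&(d[:,2]>-20)&(d[:,2]<70)&(w[:,2]>36)]
            if len(q)>5: print(n,lo,len(q),np.percentile(q,[2,50,98],axis=0).round().tolist())
E
python3 - <<'E'
from rake import *
st(); rake(); tips()
E
```

```text
{'clock': 6.4, 'eef_pos': [344.19, -297.8, 28.49], 'tool_rot': [-3.14, -0.0, 1.52], 'force': [-0.43, 0.88, -1.81], 'width': 14.89, 'gripper_force': 58.63}
side -195 700 [[292.0, -469.0, 48.0], [334.0, -465.0, 61.0], [377.0, -451.0, 65.0]]
side -150 146 [[330.0, -447.0, 62.0], [337.0, -428.0, 65.0], [345.0, -409.0, 68.0]]
side -110 126 [[333.0, -407.0, 66.0], [340.0, -389.0, 69.0], [347.0, -370.0, 71.0]]
side -70 84 [[335.0, -367.0, 70.0], [342.0, -353.0, 72.0], [349.0, -338.0, 74.0]]
scene -195 417 [[289.0, -469.0, 49.0], [330.0, -463.0, 61.0], [376.0, -450.0, 65.0]]
scene -150 137 [[328.0, -447.0, 61.0], [335.0, -428.0, 64.0], [343.0, -409.0, 68.0]]
scene -110 127 [[331.0, -406.0, 65.0], [338.0, -388.0, 68.0], [345.0, -369.0, 71.0]]
scene -70 92 [[332.0, -367.0, 68.0], [339.0, -352.0, 71.0], [347.0, -338.0, 74.0]]
wrist 3410 [[315.0, -307.0, 67.0], [351.0, -288.0, 97.0], [373.0, -283.0, 108.0]]
side 205 [[313.0, -313.0, 70.0], [353.0, -306.0, 97.0], [378.0, -296.0, 108.0]]
scene 228 [[316.0, -312.0, 64.0], [333.0, -305.0, 91.0], [371.0, -292.0, 108.0]]
```

{"api": "arm_command", "payload": {"deltas": [{"dx": 0, "dy": 0.03, "dz": 0.015, "yaw": 0, "jaw": 0}, {"dx": 0, "dy": 0.07, "dz": 0.02, "yaw": 0, "jaw": 0}, {"dx": 0, "dy": 0.11, "dz": 0.02, "yaw": 0, "jaw": 0}, {"dx": 0.01, "dy": 0.145, "dz": 0.02, "yaw": 0, "jaw": 0}, {"dx": 0.04, "dy": 0.155, "dz": 0.02, "yaw": 0, "jaw": 0}, {"dx": 0.08, "dy": 0.155, "dz": 0.02, "yaw": 0, "jaw": 0}, {"dx": 0.12, "dy": 0.155, "dz": 0.02, "yaw": 0, "jaw": 0}, {"dx": 0.16, "dy": 0.155, "dz": 0.01, "yaw": 0, "jaw": 0}, {"dx": 0.185, "dy": 0.155, "dz": -0.005, "yaw": 0, "jaw": 0}, {"dx": 0.193, "dy": 0.155, "dz": -0.02, "yaw": 0, "jaw": 0}, {"dx": 0.193, "dy": 0.155, "dz": -0.03, "yaw": 0, "jaw": 0}, {"dx": 0.193, "dy": 0.155, "dz": -0.03, "yaw": 0, "jaw": 0}, {"dx": 0.193, "dy": 0.155, "dz": -0.03, "yaw": 0, "jaw": 0}]}}

```text
clock: 7.95
eef_pos: [536.1, -143.0, -1.3]
tool_rot: [-3.14, 0.0, 1.518]
force: [0.6, 0.2, -1.1]
width: 14.9
gripper_force: 58.8
```

```bash
python3 - <<'E'
from h import *
st(); e=np.array(read_state()['eef_pos'])
for n in('side','scene'):
    snap(n); w=cloud(n).reshape(-1,3); w=w[np.isfinite(w[:,0])]; d=w-e
    for lo,hi in((-175,-150),(-150,-110),(-110,-70),(-70,-40)):
        q=w[(d[:,1]>lo)&(d[:,1]<hi)&(abs(d[:,0]+5)<(65 if lo<-160 else 20))&(w[:,2]>9)&(w[:,2]<75)&(w[:,1]>-342)]
        if len(q)>5: print(n,lo,len(q),np.percentile(q,[2,50,98],axis=0).round().tolist())
    # riser front edge and jars check
    q=w[(abs(w[:,2]-64)<4)&(w[:,0]>400)&(w[:,0]<690)&(w[:,1]<-335)&(w[:,1]>-520)]
    print('riser',cv2.boxPoints(cv2.minAreaRect(q[:,:2].astype(np.float32))).round().tolist())
E
```

```text
{'clock': 7.95, 'eef_pos': [536.09, -143.04, -1.27], 'tool_rot': [-3.14, 0.0, 1.52], 'force': [0.57, 0.21, -1.06], 'width': 14.92, 'gripper_force': 58.79}
side -175 9 [[487.0, -305.0, 32.0], [532.0, -300.0, 33.0], [536.0, -294.0, 35.0]]
side -150 33 [[524.0, -292.0, 34.0], [533.0, -262.0, 36.0], [537.0, -254.0, 38.0]]
side -110 62 [[525.0, -252.0, 36.0], [531.0, -233.0, 39.0], [539.0, -215.0, 41.0]]
side -70 44 [[527.0, -211.0, 40.0], [533.0, -198.0, 42.0], [540.0, -185.0, 45.0]]
riser [[412.0, -484.0], [672.0, -500.0], [681.0, -359.0], [421.0, -343.0]]
scene -175 263 [[481.0, -315.0, 19.0], [522.0, -309.0, 32.0], [567.0, -296.0, 36.0]]
scene -150 76 [[521.0, -292.0, 32.0], [527.0, -274.0, 35.0], [534.0, -254.0, 38.0]]
scene -110 72 [[523.0, -251.0, 35.0], [530.0, -233.0, 38.0], [538.0, -214.0, 43.0]]
scene -70 54 [[525.0, -211.0, 39.0], [532.0, -198.0, 42.0], [538.0, -184.0, 46.0]]
riser [[409.0, -484.0], [672.0, -500.0], [681.0, -358.0], [418.0, -343.0]]
```

{"api": "arm_command", "payload": {"deltas": [{"dx": 0.003, "dy": -0.02, "dz": -0.002, "yaw": 0, "jaw": 0}, {"dx": 0.003, "dy": -0.04, "dz": -0.002, "yaw": 0, "jaw": 0}, {"dx": 0.003, "dy": -0.06, "dz": -0.002, "yaw": 0, "jaw": 0}, {"dx": 0.003, "dy": -0.08, "dz": -0.002, "yaw": 0, "jaw": 0}, {"dx": 0.003, "dy": -0.1, "dz": -0.002, "yaw": 0, "jaw": 0}, {"dx": 0.003, "dy": -0.12, "dz": -0.002, "yaw": 0, "jaw": 0}, {"dx": 0.003, "dy": -0.14, "dz": -0.002, "yaw": 0, "jaw": 0}, {"dx": 0.003, "dy": -0.152, "dz": -0.002, "yaw": 0, "jaw": 0}, {"dx": 0.003, "dy": -0.157, "dz": -0.002, "yaw": 0, "jaw": 0}, {"dx": 0.003, "dy": -0.157, "dz": -0.002, "yaw": 0, "jaw": 0}, {"dx": 0.003, "dy": -0.157, "dz": -0.002, "yaw": 0, "jaw": 0}]}}

```text
clock: 9.15
eef_pos: [540.7, -298.5, -3.1]
tool_rot: [3.142, -0.001, 1.52]
force: [0.3, 1.2, -1.4]
width: 14.6
gripper_force: 58.8
```

```bash
python3 - <<'E'
from h import *
print(read_state()['torque']);st()
snap('side'); w=cloud('side'); im=np.load('side.npz')['im'].astype(int)
m=(w[...,2]>2.8)&(w[...,2]<45)&(w[...,1]<-425)&(w[...,1]>-490)&(w[...,0]>450)&(w[...,0]<600)
p=w[m]
for x in range(460,600,10):
    q=p[abs(p[:,0]-x)<5]
    if len(q): print(x,len(q),q.min(0).round(),q.max(0).round())
E
```

```text
[ 0.00163783 -0.02136012 -0.0067686 ]
{'clock': 9.15, 'eef_pos': [540.7, -298.54, -3.07], 'tool_rot': [3.14, -0.0, 1.52], 'force': [0.33, 1.2, -1.41], 'width': 14.61, 'gripper_force': 58.79}
470 1 [ 474. -438.    3.] [ 474. -438.    3.]
490 46 [ 487. -466.   17.] [ 495. -456.   32.]
500 42 [ 495. -467.    3.] [ 505. -429.   34.]
510 41 [ 505. -467.   17.] [ 515. -463.   32.]
520 37 [ 515. -469.   17.] [ 525. -463.   32.]
530 41 [ 525. -484.    3.] [ 535. -461.   32.]
540 38 [ 535. -470.   17.] [ 545. -465.   33.]
550 36 [ 545. -469.   16.] [ 554. -465.   32.]
560 41 [ 555. -480.    4.] [ 565. -466.   32.]
570 36 [ 565. -471.   17.] [ 575. -466.   31.]
580 4 [ 576. -480.    3.] [ 585. -467.   29.]
```

{"api": "arm_command", "payload": {"deltas": [{"dx": 0, "dy": 0, "dz": -0.004, "yaw": 0, "jaw": 0}, {"dx": 0, "dy": 0, "dz": -0.008, "yaw": 0, "jaw": 0}, {"dx": 0, "dy": 0, "dz": -0.011, "yaw": 0, "jaw": 0}, {"dx": 0, "dy": 0, "dz": -0.011, "yaw": 0, "jaw": 0}, {"dx": 0, "dy": 0, "dz": -0.011, "yaw": 0, "jaw": 0}]}}

```text
clock: 9.7
eef_pos: [540.4, -299.8, -14.4]
tool_rot: [-3.141, -0.0, 1.518]
force: [-0.1, -0.1, -1.1]
width: 14.8
gripper_force: 58.8
```

```bash
cat > feel.py <<'E'
from h import *
s=read_state(); print('torque',np.round(s['torque'],3));st()
snap('side'); w=cloud('side')
p=w[(w[...,2]>-5)&(w[...,2]<45)&(w[...,1]<-450)&(w[...,1]>-485)&(w[...,0]>490)&(w[...,0]<570)]
q=p[(p[:,1]>-474)&(p[:,2]>4)]
for x in (500,520,540,560):
    r=q[abs(q[:,0]-x)<10]; print(x,len(r),r[:,2].min().round(1),r[:,2].max().round(1),np.median(r[:,1]).round(1))
E
python3 feel.py
```

```text
torque [ 0.075 -0.079  0.046]
{'clock': 9.7, 'eef_pos': [540.41, -299.84, -14.44], 'tool_rot': [-3.14, -0.0, 1.52], 'force': [-0.06, -0.13, -1.12], 'width': 14.75, 'gripper_force': 58.79}
500 111 4.9 22.6 -466.0
520 115 5.2 22.7 -467.0
540 113 4.8 22.8 -467.8
560 99 4.5 21.6 -469.1
```

{"api": "arm_command", "payload": {"deltas": [{"dx": 0, "dy": 0, "dz": -0.002, "yaw": 0, "jaw": 0}, {"dx": 0, "dy": 0, "dz": -0.004, "yaw": 0, "jaw": 0}, {"dx": 0, "dy": 0, "dz": -0.004, "yaw": 0, "jaw": 0}, {"dx": 0, "dy": 0, "dz": -0.004, "yaw": 0, "jaw": 0}]}}

```text
clock: 10.15
eef_pos: [540.6, -300.1, -18.1]
tool_rot: [3.141, 0.0, 1.518]
force: [-0.6, -0.1, -0.8]
width: 14.7
gripper_force: 58.9
```

```bash
python3 feel.py
```

```text
torque [-0.095 -0.018  0.004]
{'clock': 10.15, 'eef_pos': [540.56, -300.07, -18.13], 'tool_rot': [3.14, 0.0, 1.52], 'force': [-0.62, -0.07, -0.84], 'width': 14.73, 'gripper_force': 58.92}
500 102 4.0 19.2 -466.2
520 108 4.1 18.8 -467.2
540 108 4.1 19.4 -468.1
560 96 4.0 19.0 -469.7
```

{"api": "arm_command", "payload": {"deltas": [{"dx": 0, "dy": 0, "dz": -0.0015, "yaw": 0, "jaw": 0}, {"dx": 0, "dy": 0, "dz": -0.0015, "yaw": 0, "jaw": 0}, {"dx": 0, "dy": 0, "dz": -0.0015, "yaw": 0, "jaw": 0}]}}

```text
clock: 10.5
eef_pos: [540.7, -299.9, -19.5]
tool_rot: [3.141, 0.0, 1.519]
force: [-0.6, 0.9, 0.9]
width: 14.9
gripper_force: 59.1
```

```bash
python3 feel.py
```

```text
torque [-0.151  0.005 -0.   ]
{'clock': 10.5, 'eef_pos': [540.73, -299.91, -19.52], 'tool_rot': [3.14, 0.0, 1.52], 'force': [-0.57, 0.94, 0.9], 'width': 14.87, 'gripper_force': 59.08}
500 101 4.1 19.1 -466.2
520 110 4.5 19.0 -467.4
540 108 4.1 19.1 -467.8
560 95 4.0 18.8 -469.6
```

{"api": "arm_command", "payload": {"deltas": [{"dx": 0, "dy": 0.005, "dz": 0, "yaw": 0, "jaw": 0}, {"dx": 0, "dy": 0.01, "dz": 0, "yaw": 0, "jaw": 0}, {"dx": 0, "dy": 0.015, "dz": 0, "yaw": 0, "jaw": 0}, {"dx": 0, "dy": 0.02, "dz": 0, "yaw": 0, "jaw": 0}, {"dx": 0, "dy": 0.026, "dz": 0, "yaw": 0, "jaw": 0}, {"dx": 0, "dy": 0.032, "dz": 0, "yaw": 0, "jaw": 0}, {"dx": 0, "dy": 0.038, "dz": 0, "yaw": 0, "jaw": 0}, {"dx": 0, "dy": 0.044, "dz": 0, "yaw": 0, "jaw": 0}, {"dx": 0, "dy": 0.05, "dz": 0, "yaw": 0, "jaw": 0}]}}

```text
clock: 11.45
eef_pos: [540.5, -249.4, -19.7]
tool_rot: [3.142, -0.0, 1.518]
force: [-0.2, -2.1, 1.3]
width: 15.0
gripper_force: 59.1
```

```bash
python3 -c "
from h import *
st();print(read_state()['torque'])"
```

```text
{'clock': 11.45, 'eef_pos': [540.55, -249.42, -19.66], 'tool_rot': [3.14, -0.0, 1.52], 'force': [-0.22, -2.14, 1.32], 'width': 15.01, 'gripper_force': 59.07}
[-0.62416671  0.00309293  0.05542029]
```

{"api": "arm_command", "payload": {"deltas": [{"dx": 0, "dy": 0.006, "dz": 0.001, "yaw": 0, "jaw": 0}, {"dx": 0, "dy": 0.012, "dz": 0.001, "yaw": 0, "jaw": 0}, {"dx": 0, "dy": 0.018, "dz": 0.001, "yaw": 0, "jaw": 0}, {"dx": 0, "dy": 0.024, "dz": 0.001, "yaw": 0, "jaw": 0}, {"dx": 0, "dy": 0.03, "dz": 0.001, "yaw": 0, "jaw": 0}, {"dx": 0, "dy": 0.036, "dz": 0.001, "yaw": 0, "jaw": 0}, {"dx": 0, "dy": 0.042, "dz": 0.001, "yaw": 0, "jaw": 0}, {"dx": 0, "dy": 0.048, "dz": 0.001, "yaw": 0, "jaw": 0}, {"dx": 0, "dy": 0.054, "dz": 0.001, "yaw": 0, "jaw": 0}, {"dx": 0, "dy": 0.06, "dz": 0.001, "yaw": 0, "jaw": 0}]}}

```text
clock: 12.45
eef_pos: [540.5, -189.5, -18.7]
tool_rot: [3.142, -0.0, 1.518]
force: [0.5, -1.2, -0.8]
width: 15.0
gripper_force: 59.0
```

```bash
cat > nut.py <<'E'
from h import *
st();print(np.round(read_state()['torque'],2))
for n in('scene','side'):
    snap(n); w=cloud(n); im=np.load(n+'.npz')['im'].astype(int)
    m=(w[...,2]>2.5)&(w[...,2]<11)&(w[...,1]<-180)&(w[...,1]>-352)&(w[...,0]>440)&(w[...,0]<630)
    k,L,S,c=cv2.connectedComponentsWithStats(m.astype(np.uint8),connectivity=8)
    for i in range(1,k):
        if S[i,4]>6: p=w[L==i]; print(n,S[i].tolist(),p.min(0).round().tolist(),p.max(0).round().tolist(),im[L==i].mean(0).round())
E
python3 nut.py
```

```text
{'clock': 12.45, 'eef_pos': [540.51, -189.47, -18.68], 'tool_rot': [3.14, -0.0, 1.52], 'force': [0.46, -1.2, -0.75], 'width': 15.0, 'gripper_force': 58.98}
[-0.32  0.06 -0.01]
```

{"api": "arm_command", "payload": {"deltas": [{"dx": 0, "dy": 0.007, "dz": 0, "yaw": 0, "jaw": 0}, {"dx": 0, "dy": 0.014, "dz": 0, "yaw": 0, "jaw": 0}, {"dx": 0, "dy": 0.021, "dz": 0, "yaw": 0, "jaw": 0}, {"dx": 0, "dy": 0.028, "dz": 0, "yaw": 0, "jaw": 0}, {"dx": 0, "dy": 0.035, "dz": 0, "yaw": 0, "jaw": 0}, {"dx": 0, "dy": 0.042, "dz": 0, "yaw": 0, "jaw": 0}, {"dx": 0, "dy": 0.049, "dz": 0, "yaw": 0, "jaw": 0}, {"dx": 0, "dy": 0.056, "dz": 0, "yaw": 0, "jaw": 0}, {"dx": 0, "dy": 0.063, "dz": 0, "yaw": 0, "jaw": 0}, {"dx": 0, "dy": 0.07, "dz": 0, "yaw": 0, "jaw": 0}, {"dx": 0, "dy": 0.07, "dz": 0, "yaw": 0, "jaw": 0}]}}

```text
clock: 13.65
eef_pos: [540.6, -118.1, -18.7]
tool_rot: [-3.141, -0.001, 1.52]
force: [0.2, 0.6, -0.1]
width: 14.8
gripper_force: 59.0
```

```bash
python3 nut.py
```

```text
{'clock': 13.65, 'eef_pos': [540.57, -118.06, -18.67], 'tool_rot': [-3.14, -0.0, 1.52], 'force': [0.24, 0.64, -0.09], 'width': 14.79, 'gripper_force': 58.97}
[0.01 0.02 0.  ]
scene [327, 234, 30, 20, 72] [482.0, -290.0, 3.0] [574.0, -275.0, 11.0] [123. 105.  89.]
scene [327, 236, 11, 9, 50] [511.0, -267.0, 3.0] [536.0, -248.0, 9.0] [158. 154. 153.]
```

{"api": "arm_command", "payload": {"deltas": [{"dx": 0, "dy": -0.002, "dz": 0.02, "yaw": 0, "jaw": 0}, {"dx": 0, "dy": -0.002, "dz": 0.05, "yaw": 0, "jaw": 0}, {"dx": -0.02, "dy": 0, "dz": 0.07, "yaw": 0, "jaw": 0}, {"dx": -0.06, "dy": 0, "dz": 0.07, "yaw": 0, "jaw": 0}, {"dx": -0.1, "dy": 0, "dz": 0.07, "yaw": 0, "jaw": 0}, {"dx": -0.14, "dy": 0, "dz": 0.07, "yaw": 0, "jaw": 0}, {"dx": -0.175, "dy": 0, "dz": 0.07, "yaw": 0, "jaw": 0}, {"dx": -0.197, "dy": -0.02, "dz": 0.07, "yaw": 0, "jaw": 0}, {"dx": -0.197, "dy": -0.06, "dz": 0.07, "yaw": 0, "jaw": 0}, {"dx": -0.197, "dy": -0.1, "dz": 0.07, "yaw": 0, "jaw": 0}, {"dx": -0.197, "dy": -0.14, "dz": 0.065, "yaw": 0, "jaw": 0}, {"dx": -0.197, "dy": -0.17, "dz": 0.055, "yaw": 0, "jaw": 0}, {"dx": -0.197, "dy": -0.18, "dz": 0.045, "yaw": 0, "jaw": 0}, {"dx": -0.197, "dy": -0.18, "dz": 0.035, "yaw": 0, "jaw": 0}, {"dx": -0.197, "dy": -0.18, "dz": 0.03, "yaw": 0, "jaw": 0}, {"dx": -0.197, "dy": -0.18, "dz": 0.03, "yaw": 0, "jaw": 0}]}}

```text
clock: 15.35
eef_pos: [343.2, -297.6, 10.6]
tool_rot: [-3.14, -0.002, 1.521]
force: [0.2, 0.2, -1.6]
width: 14.7
gripper_force: 58.9
```

```bash
python3 - <<'E'
from rake import *
st(); rake()
w=cloud('side').reshape(-1,3)
b=w[(abs(w[:,2]-32)<3)&(w[:,0]>220)&(w[:,0]<430)&(w[:,1]<-150)&(w[:,1]>-380)]
print(cv2.minAreaRect(b[:,:2].astype(np.float32)))
E
python3 nut.py | tail -3
```

```text
{'clock': 15.35, 'eef_pos': [343.21, -297.62, 10.62], 'tool_rot': [-3.14, -0.0, 1.52], 'force': [0.21, 0.17, -1.57], 'width': 14.7, 'gripper_force': 58.87}
side -195 532 [[292.0, -469.0, 36.0], [334.0, -464.0, 44.0], [377.0, -451.0, 47.0]]
side -150 148 [[330.0, -447.0, 44.0], [337.0, -428.0, 46.0], [344.0, -408.0, 49.0]]
side -110 125 [[333.0, -406.0, 48.0], [339.0, -388.0, 50.0], [346.0, -369.0, 53.0]]
side -70 84 [[334.0, -366.0, 51.0], [341.0, -353.0, 54.0], [348.0, -338.0, 56.0]]
scene -195 354 [[289.0, -469.0, 37.0], [331.0, -463.0, 44.0], [374.0, -449.0, 47.0]]
scene -150 131 [[328.0, -447.0, 43.0], [336.0, -427.0, 47.0], [343.0, -408.0, 49.0]]
scene -110 127 [[330.0, -407.0, 47.0], [337.0, -388.0, 50.0], [344.0, -368.0, 54.0]]
scene -70 85 [[332.0, -367.0, 51.0], [339.0, -353.0, 54.0], [347.0, -340.0, 58.0]]
((352.32781982421875, -277.1272888183594), (170.7755889892578, 128.45582580566406), 86.43052673339844)
{'clock': 15.45, 'eef_pos': [343.86, -298.3, 11.38], 'tool_rot': [-3.14, -0.0, 1.52], 'force': [-0.13, -0.86, -1.64], 'width': 14.84, 'gripper_force': 58.87}
[ 0.03  0.03 -0.04]
scene [327, 236, 13, 9, 75] [511.0, -275.0, 3.0] [540.0, -245.0, 10.0] [160. 157. 157.]
```

{"api": "arm_command", "payload": {"deltas": [{"dx": 0, "dy": 0, "dz": -0.004, "yaw": 0, "jaw": 0}, {"dx": 0, "dy": 0, "dz": -0.007, "yaw": 0, "jaw": 0}, {"dx": 0, "dy": 0, "dz": -0.0085, "yaw": 0, "jaw": 0}, {"dx": 0, "dy": 0, "dz": -0.0085, "yaw": 0, "jaw": 0}, {"dx": 0, "dy": 0, "dz": -0.0085, "yaw": 0, "jaw": 0}]}}

```text
clock: 16.05
eef_pos: [343.5, -300.0, 2.8]
tool_rot: [-3.141, -0.0, 1.518]
force: [-0.3, 0.0, -1.5]
width: 15.0
gripper_force: 58.9
```

{"api": "arm_command", "payload": {"deltas": [{"dx": 0, "dy": 0, "dz": -0.001, "yaw": 0, "jaw": 0}, {"dx": 0, "dy": 0, "dz": -0.0015, "yaw": 0, "jaw": 0}, {"dx": 0, "dy": 0, "dz": -0.0015, "yaw": 0, "jaw": 0}, {"dx": 0, "dy": 0, "dz": -0.0015, "yaw": 0, "jaw": 0}]}}

```text
clock: 16.45
eef_pos: [343.5, -300.0, 1.3]
tool_rot: [3.142, -0.0, 1.518]
force: [0.0, -0.9, -1.9]
width: 14.8
gripper_force: 58.9
```

{"api": "arm_command", "payload": {"deltas": [{"dx": 0, "dy": 0, "dz": -0.001, "yaw": 0, "jaw": 0}, {"dx": 0, "dy": 0, "dz": -0.001, "yaw": 0, "jaw": 0}, {"dx": 0, "dy": 0, "dz": -0.001, "yaw": 0, "jaw": 0}]}}

```text
clock: 16.75
eef_pos: [343.6, -300.1, 1.0]
tool_rot: [3.141, 0.001, 1.519]
force: [-1.3, 0.3, 6.9]
width: 14.9
gripper_force: 63.3
```

Contact with the block; release slowly and lift.

{"api": "arm_command", "payload": {"deltas": [{"dx": 0, "dy": 0, "dz": 0.0005, "yaw": 0, "jaw": 0.22}, {"dx": 0, "dy": 0, "dz": 0.0005, "yaw": 0, "jaw": 0.27}, {"dx": 0, "dy": 0, "dz": 0.0005, "yaw": 0, "jaw": 0.35}, {"dx": 0, "dy": 0, "dz": 0.001, "yaw": 0, "jaw": 0.5}, {"dx": 0, "dy": 0, "dz": 0.001, "yaw": 0, "jaw": 0.5}, {"dx": 0, "dy": 0, "dz": 0.001, "yaw": 0, "jaw": 0.5}, {"dx": 0, "dy": 0, "dz": 0.02, "yaw": 0, "jaw": 0.5}, {"dx": 0, "dy": 0, "dz": 0.05, "yaw": 0, "jaw": 0.5}, {"dx": 0, "dy": 0, "dz": 0.08, "yaw": 0, "jaw": 0.5}, {"dx": 0.04, "dy": 0.02, "dz": 0.08, "yaw": 0, "jaw": 0.5}, {"dx": 0.08, "dy": 0.03, "dz": 0.08, "yaw": 0, "jaw": 0.5}, {"dx": 0.12, "dy": 0.03, "dz": 0.08, "yaw": 0, "jaw": 0.5}, {"dx": 0.16, "dy": 0.03, "dz": 0.08, "yaw": 0, "jaw": 0.5}, {"dx": 0.18, "dy": 0.03, "dz": 0.08, "yaw": 0, "jaw": 0.5}, {"dx": 0.18, "dy": 0.03, "dz": 0.08, "yaw": 0, "jaw": 0.5}, {"dx": 0.18, "dy": 0.03, "dz": 0.08, "yaw": 0, "jaw": 0.5}]}}

```text
clock: 18.35
eef_pos: [522.4, -269.7, 79.7]
tool_rot: [-3.14, -0.0, 1.519]
force: [-1.2, -0.7, -0.2]
width: 42.7
gripper_force: 0.0
```

```bash
cat > nut2.py <<'E'
from h import *
st(); im,_=snap('wrist'); w=cloud('wrist')
m=(w[...,2]>3)&(w[...,2]<11)&(w[...,1]<-150)&(w[...,1]>-340)&(w[...,0]>440)&(w[...,0]<620)
k,L,S,c=cv2.connectedComponentsWithStats(m.astype(np.uint8),connectivity=8)
for i in range(1,k):
    if S[i,4]>40:
        p=w[L==i]; print(S[i].tolist(),p.min(0).round(1),p.max(0).round(1),cv2.minEnclosingCircle(p[:,:2].astype(np.float32)))
E
python3 nut2.py; python3 - <<'E'
from h import *
for n in('side','scene'):
    snap(n);w=cloud(n).reshape(-1,3)
    h=w[(w[:,2]>38)&(w[:,2]<75)&(w[:,0]>300)&(w[:,0]<395)&(w[:,1]<-200)&(w[:,1]>-500)]
    for y in(-230,-260,-300,-325,-365,-410):
        q=h[abs(h[:,1]-y)<7.5]
        if len(q)>3: print(n,y,len(q),q[:,0].min().round(),q[:,0].max().round(),q[:,2].max().round())
E
```

```text
{'clock': 18.35, 'eef_pos': [522.41, -269.71, 79.75], 'tool_rot': [-3.14, -0.0, 1.52], 'force': [-1.24, -0.7, -0.16], 'width': 42.74, 'gripper_force': 0.0}
[306, 165, 33, 32, 688] [ 512.6 -273.4    3. ] [ 540.1 -245.9    8.1] ((526.5391235351562, -259.5334777832031), 13.935690879821777)
side -230 35 335.0 361.0 59.0
side -260 32 339.0 354.0 57.0
side -300 42 336.0 352.0 57.0
side -325 120 330.0 355.0 59.0
side -365 45 334.0 348.0 46.0
side -410 47 331.0 345.0 41.0
scene -230 58 333.0 355.0 59.0
scene -260 63 335.0 351.0 58.0
scene -300 66 334.0 350.0 59.0
scene -325 105 326.0 353.0 61.0
scene -365 45 331.0 347.0 47.0
scene -410 36 328.0 343.0 42.0
```

{"api": "arm_command", "payload": {"deltas": [{"dx": 0.004, "dy": 0.01, "dz": -0.03, "yaw": 0, "jaw": 0.5}, {"dx": 0.004, "dy": 0.01, "dz": -0.06, "yaw": 0, "jaw": 0.5}, {"dx": 0.004, "dy": 0.01, "dz": -0.085, "yaw": 0, "jaw": 0.5}, {"dx": 0.004, "dy": 0.01, "dz": -0.1, "yaw": 0, "jaw": 0.5}, {"dx": 0.004, "dy": 0.01, "dz": -0.104, "yaw": 0, "jaw": 0.45}, {"dx": 0.004, "dy": 0.01, "dz": -0.104, "yaw": 0, "jaw": 0.45}, {"dx": 0.004, "dy": 0.01, "dz": -0.104, "yaw": 0, "jaw": 0.45}]}}

```text
clock: 19.2
eef_pos: [528.3, -260.4, -22.6]
tool_rot: [3.14, 0.001, 1.518]
force: [-0.8, 0.2, 0.1]
width: 38.6
gripper_force: 0.0
```

```bash
python3 - <<'E'
from h import *
st(); im,_=snap('wrist'); im=im.astype(int); w=cloud('wrist'); e=np.array(read_state()['eef_pos'])
m=(abs(w[...,1]-e[1])<20)&(abs(w[...,0]-e[0])<40)&(w[...,2]>3)&(w[...,2]<60)
p=w[m]; im=im[m]
for lo in range(3,40,4):
    k=(p[:,2]>=lo)&(p[:,2]<lo+4); q=p[k]
    if len(q): print(lo,len(q),q.min(0).round(),q.max(0).round(),im[k].mean(0).round())
q=p[p[:,2]<10]
for s,k in(('L',q[:,0]<e[0]-16),('R',q[:,0]>e[0]+16),('mid',abs(q[:,0]-e[0])<16)): 
    r=q[k]; print(s,len(r), r.min(0).round(1) if len(r) else'', r.max(0).round(1) if len(r) else'')
E
```

```text
{'clock': 19.2, 'eef_pos': [528.25, -260.39, -22.61], 'tool_rot': [3.14, 0.0, 1.52], 'force': [-0.8, 0.22, 0.07], 'width': 38.56, 'gripper_force': 0.0}
3 1511 [ 513. -273.    3.] [ 540. -246.    7.] [106. 106. 108.]
7 189 [ 508. -272.    7.] [ 547. -247.   11.] [107. 107. 108.]
11 75 [ 505. -271.   11.] [ 554. -248.   15.] [78. 78. 77.]
15 199 [ 497. -272.   15.] [ 559. -247.   19.] [58. 59. 60.]
19 279 [ 496. -272.   19.] [ 561. -247.   23.] [45. 45. 46.]
23 312 [ 496. -272.   23.] [ 561. -247.   27.] [40. 40. 42.]
27 319 [ 495. -272.   27.] [ 561. -247.   31.] [41. 42. 43.]
31 349 [ 496. -272.   31.] [ 561. -247.   35.] [40. 41. 42.]
35 401 [ 495. -272.   35.] [ 561. -247.   39.] [41. 41. 43.]
39 376 [ 496. -272.   39.] [ 561. -247.   43.] [41. 42. 43.]
L 0  
R 0  
mid 1694 [ 513.  -273.4    3. ] [ 540.2 -245.5    8.6]
```

{"api": "arm_command", "payload": {"deltas": [{"dx": -0.0015, "dy": 0.0005, "dz": -0.004, "yaw": 0, "jaw": 0.45}, {"dx": -0.0015, "dy": 0.0005, "dz": -0.007, "yaw": 0, "jaw": 0.45}, {"dx": -0.0015, "dy": 0.0005, "dz": -0.007, "yaw": 0, "jaw": 0.37}, {"dx": -0.0015, "dy": 0.0005, "dz": -0.007, "yaw": 0, "jaw": 0.37}, {"dx": -0.0015, "dy": 0.0005, "dz": -0.007, "yaw": 0, "jaw": 0.37}]}}

```text
clock: 19.75
eef_pos: [526.1, -259.5, -30.6]
tool_rot: [3.141, -0.0, 1.518]
force: [-0.9, -0.7, -0.3]
width: 31.1
gripper_force: 0.0
```

```bash
cat > tip2.py <<'E'
from h import *
st(); im,_=snap('wrist'); im=im.astype(int); w=cloud('wrist'); e=np.array(read_state()['eef_pos'])
m=(abs(w[...,1]-e[1])<20)&(abs(w[...,0]-e[0])<40)&(w[...,2]>1)&(w[...,2]<60)
p=w[m]
for lo in range(1,24,2):
    k=(p[:,2]>=lo)&(p[:,2]<lo+2); q=p[k]
    if len(q): print(lo,len(q),q.min(0).round(),q.max(0).round())
E
python3 tip2.py
```

```text
{'clock': 19.75, 'eef_pos': [526.11, -259.48, -30.64], 'tool_rot': [3.14, -0.0, 1.52], 'force': [-0.91, -0.74, -0.35], 'width': 31.15, 'gripper_force': 0.0}
1 933 [ 486. -279.    1.] [ 566. -239.    3.]
3 211 [ 510. -272.    3.] [ 542. -243.    5.]
5 1519 [ 504. -273.    5.] [ 549. -245.    7.]
7 298 [ 499. -272.    7.] [ 553. -247.    9.]
9 121 [ 498. -267.    9.] [ 554. -247.   11.]
11 119 [ 498. -271.   11.] [ 556. -247.   13.]
13 133 [ 497. -267.   13.] [ 556. -247.   15.]
15 146 [ 497. -270.   15.] [ 555. -247.   17.]
17 139 [ 497. -270.   17.] [ 556. -247.   19.]
19 164 [ 497. -270.   19.] [ 556. -247.   21.]
21 155 [ 497. -271.   21.] [ 555. -247.   23.]
23 157 [ 497. -270.   23.] [ 555. -247.   25.]
```

{"api": "arm_command", "payload": {"deltas": [{"dx": 0, "dy": 0, "dz": -0.0015, "yaw": 0, "jaw": 0.37}, {"dx": 0, "dy": 0, "dz": -0.0015, "yaw": 0, "jaw": 0.37}, {"dx": 0, "dy": 0, "dz": -0.0015, "yaw": 0, "jaw": 0.2}, {"dx": 0, "dy": 0, "dz": -0.0015, "yaw": 0, "jaw": 0.2}, {"dx": 0, "dy": 0, "dz": -0.0015, "yaw": 0, "jaw": 0.2}, {"dx": 0, "dy": 0, "dz": -0.0015, "yaw": 0, "jaw": 0.2}]}}

```text
clock: 20.4
eef_pos: [526.6, -259.6, -31.3]
tool_rot: [3.14, 0.001, 1.518]
force: [-1.0, -0.1, 8.9]
width: 24.1
gripper_force: 59.5
```

{"api": "arm_command", "payload": {"deltas": [{"dx": 0, "dy": 0, "dz": 0.002, "yaw": 0, "jaw": 0.2}, {"dx": 0, "dy": 0, "dz": 0.008, "yaw": 0, "jaw": 0.2}, {"dx": 0, "dy": 0, "dz": 0.03, "yaw": 0, "jaw": 0.2}, {"dx": 0, "dy": 0, "dz": 0.06, "yaw": 0, "jaw": 0.2}, {"dx": 0, "dy": 0, "dz": 0.06, "yaw": 0, "jaw": 0.2}, {"dx": 0, "dy": 0, "dz": 0.06, "yaw": 0, "jaw": 0.2}]}}

```text
clock: 21.0
eef_pos: [526.3, -259.8, 28.5]
tool_rot: [3.14, 0.001, 1.518]
force: [-0.1, -0.1, -1.0]
width: 24.4
gripper_force: 58.9
```

```bash
python3 - <<'E'
from h import *
st(); im,_=snap('wrist'); w=cloud('wrist'); e=np.array(read_state()['eef_pos'])
m=(abs(w[...,1]-e[1])<22)&(abs(w[...,0]-e[0])<40)&(w[...,2]>20)&(w[...,2]<110)
p=w[m]
for lo in range(20,90,3):
    k=(p[:,2]>=lo)&(p[:,2]<lo+3); q=p[k]
    if len(q): print(lo,len(q),q.min(0).round(),q.max(0).round())
c=im[140:300,200:440]; cv2.imwrite('pics/j.png',cv2.resize(c[:,:,::-1],None,fx=3.2,fy=3.2,interpolation=2))
E
```

```text
{'clock': 21.0, 'eef_pos': [526.32, -259.79, 28.46], 'tool_rot': [3.14, 0.0, 1.52], 'force': [-0.14, -0.11, -1.04], 'width': 24.36, 'gripper_force': 58.95}
59 32 [ 514. -265.   60.] [ 539. -246.   62.]
62 281 [ 508. -273.   62.] [ 539. -246.   65.]
65 1656 [ 502. -273.   65.] [ 551. -246.   68.]
68 162 [ 501. -271.   68.] [ 551. -247.   71.]
71 181 [ 501. -272.   71.] [ 552. -247.   74.]
74 213 [ 501. -270.   74.] [ 552. -247.   77.]
77 210 [ 501. -270.   77.] [ 552. -247.   80.]
80 226 [ 501. -271.   80.] [ 552. -247.   83.]
83 246 [ 501. -271.   83.] [ 552. -247.   86.]
86 261 [ 501. -271.   86.] [ 552. -247.   89.]
89 235 [ 501. -271.   89.] [ 552. -247.   92.]
```

{"api": "arm_command", "payload": {"deltas": [{"dx": 0, "dy": 0, "dz": 0.04, "yaw": 0, "jaw": 0.2}, {"dx": 0.01, "dy": 0.01, "dz": 0.08, "yaw": 0, "jaw": 0.2}, {"dx": 0.03, "dy": 0.04, "dz": 0.11, "yaw": 0, "jaw": 0.2}, {"dx": 0.05, "dy": 0.08, "dz": 0.12, "yaw": 0, "jaw": 0.2}, {"dx": 0.07, "dy": 0.12, "dz": 0.12, "yaw": 0, "jaw": 0.2}, {"dx": 0.09, "dy": 0.16, "dz": 0.12, "yaw": 0, "jaw": 0.2}, {"dx": 0.1, "dy": 0.19, "dz": 0.12, "yaw": 0, "jaw": 0.2}, {"dx": 0.1, "dy": 0.2, "dz": 0.12, "yaw": 0, "jaw": 0.2}, {"dx": 0.1, "dy": 0.2, "dz": 0.12, "yaw": 0, "jaw": 0.2}, {"dx": 0.1, "dy": 0.2, "dz": 0.12, "yaw": 0, "jaw": 0.2}]}}

```text
clock: 22.05
eef_pos: [625.0, -61.5, 146.8]
tool_rot: [-3.139, 0.002, 1.517]
force: [-0.5, -0.3, -1.0]
width: 23.8
gripper_force: 59.1
```

```bash
cat > mill.py <<'E'
from h import *
st(); im,_=snap('wrist'); w=cloud('wrist'); e=np.array(read_state()['eef_pos'])
m=(abs(w[...,1]-e[1])<16)&(abs(w[...,0]-e[0])<16)&(abs(w[...,2]-e[2]-38)<5)
p=w[m]; 
if len(p)>20:
    A=np.c_[p[:,:2]-e[:2],np.ones(len(p))]; c=np.linalg.lstsq(A,p[:,2],rcond=None)[0]; r=p[:,2]-A@c; print('nut',len(p),p.min(0).round(1),p.max(0).round(1),'tilt',c.round(3),r.std().round(2))
    q=p[abs(r)<1.2]; print('nutcircle',cv2.minEnclosingCircle(q[:,:2].astype(np.float32)))
R=(abs(w[...,0]-627)<40)&(abs(w[...,1]+4)<40)
m=R&(abs(w[...,2]-114)<3); p=w[m]; 
if len(p): print('top',len(p),p.mean(0).round(1),cv2.minEnclosingCircle(p[:,:2].astype(np.float32)))
for lo in(118,122,126):
    m=R&(w[...,2]>lo)&(w[...,2]<lo+4);p=w[m]
    if len(p): print(lo,len(p),p.min(0).round(1),p.max(0).round(1),p.mean(0).round(1))
m=R&(w[...,2]>112)&(w[...,2]<132); v,u=np.where(m); print('px',u.min(),u.max(),v.min(),v.max())
E
python3 mill.py
```

```text
{'clock': 22.05, 'eef_pos': [624.97, -61.51, 146.83], 'tool_rot': [-3.14, 0.0, 1.52], 'force': [-0.47, -0.29, -0.99], 'width': 23.79, 'gripper_force': 59.09}
nut 2008 [609.2 -74.8 180. ] [641.1 -47.5 190. ] tilt [-3.0000e-03  2.0000e-03  1.8431e+02] 1.35
nutcircle ((624.741455078125, -57.38420867919922), 17.433650970458984)
top 694 [627.1  -3.3 112.8] ((626.4683837890625, -4.6735100746154785), 20.637680053710938)
118 6 [624.3  -3.7 118.8] [629.5  -1.6 120.6] [626.7  -2.2 119.9]
122 3 [625.   -5.8 122.1] [629.3  -2.1 125.8] [627.5  -3.3 123.7]
126 68 [624.2  -7.4 126.4] [629.4  -1.8 129.9] [626.7  -4.4 128.4]
px 288 344 98 157
```

{"api": "arm_command", "payload": {"deltas": [{"dx": 0.001, "dy": 0.03, "dz": 0, "yaw": 0, "jaw": 0.2}, {"dx": 0.001, "dy": 0.05, "dz": 0, "yaw": 0, "jaw": 0.2}, {"dx": 0.001, "dy": 0.0565, "dz": -0.01, "yaw": 0, "jaw": 0.2}, {"dx": 0.001, "dy": 0.0565, "dz": -0.03, "yaw": 0, "jaw": 0.2}, {"dx": 0.001, "dy": 0.0565, "dz": -0.04, "yaw": 0, "jaw": 0.2}, {"dx": 0.001, "dy": 0.0565, "dz": -0.042, "yaw": 0, "jaw": 0.2}, {"dx": 0.001, "dy": 0.0565, "dz": -0.042, "yaw": 0, "jaw": 0.2}, {"dx": 0.001, "dy": 0.0565, "dz": -0.042, "yaw": 0, "jaw": 0.2}, {"dx": 0.001, "dy": 0.0565, "dz": -0.042, "yaw": 0, "jaw": 0.2}]}}

```text
clock: 23.0
eef_pos: [627.6, -3.2, 106.6]
tool_rot: [3.14, -0.0, 1.518]
force: [0.5, 0.0, -0.1]
width: 24.0
gripper_force: 59.1
```

```bash
python3 - <<'E'
from h import *
for t in range(3):
    st(); im,_=snap('wrist'); w=cloud('wrist'); e=np.array(read_state()['eef_pos']); 
    n=(abs(w[...,1]-e[1])<20)&(abs(w[...,0]-e[0])<20)&(abs(w[...,2]-e[2]-37.5)<2.5); v,u=np.where(n)
    p=w[n]; print('nut y',p[:,1].min().round(2),p[:,1].max().round(2),np.median(p[:,2]).round(1))
    # mid rows where fingers absent: x extent at |y-c|>11.5
    q=p[p[:,1]>p[:,1].max()-2.5]; print('front arc x',q[:,0].min().round(1),q[:,0].max().round(1),q[:,0].mean().round(2))
    # bore: pixels inside whose depth is lower than nut top
    b=(abs(w[...,1]-e[1])<8)&(abs(w[...,0]-e[0])<8)&(w[...,2]<e[2]+34); 
    z=w[b]; print('bore',len(z), z.min(0).round(1) if len(z) else '', z.max(0).round(1) if len(z) else '')
c=im[120:330,180:460]; cv2.imwrite('pics/k.png',cv2.resize(c[:,:,::-1],None,fx=2.8,fy=2.8,interpolation=2))
E
```

```text
{'clock': 23.0, 'eef_pos': [627.61, -3.23, 106.55], 'tool_rot': [3.14, -0.0, 1.52], 'force': [0.49, 0.04, -0.07], 'width': 24.0, 'gripper_force': 59.09}
nut y -16.95 10.73 144.0
front arc x 609.4 634.2 623.68
bore 386 [619.5 -11.1  78.2] [6.355e+02 5.000e-01 1.404e+02]
{'clock': 23.05, 'eef_pos': [627.52, -3.11, 106.49], 'tool_rot': [3.14, -0.0, 1.52], 'force': [-0.42, -1.13, -0.5], 'width': 23.77, 'gripper_force': 59.09}
nut y -16.68 10.77 144.0
front arc x 609.4 634.6 624.08
bore 391 [619.5 -11.   78.5] [6.354e+02 2.000e-01 1.404e+02]
{'clock': 23.1, 'eef_pos': [627.41, -3.05, 106.4], 'tool_rot': [3.14, -0.0, 1.52], 'force': [0.71, -0.19, -0.19], 'width': 24.1, 'gripper_force': 59.09}
nut y -16.79 10.87 143.9
front arc x 609.0 634.0 623.93
bore 387 [619.4 -11.   78.1] [6.353e+02 3.000e-01 1.403e+02]
```

View pics/k.png

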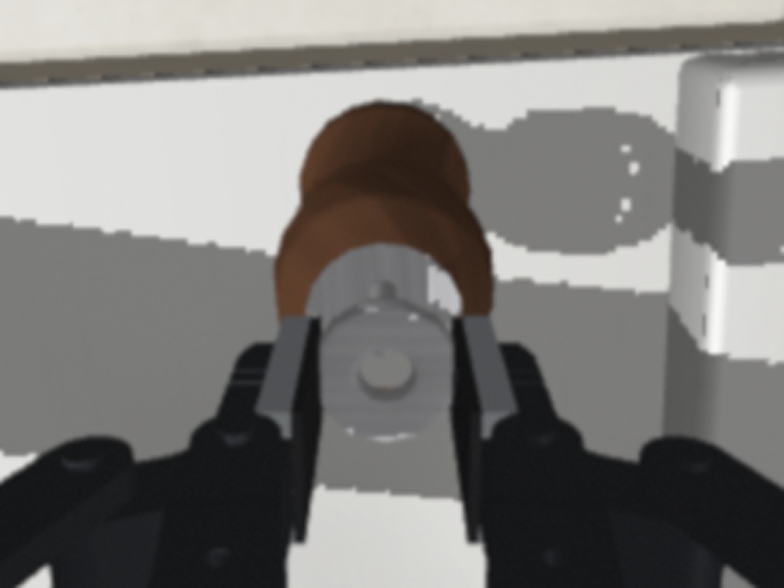

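```bash
python3 - <<'E'
from h import *
z=np.load('wrist.npz');K=z['K'];T=z['T']
def ray(u,v,h):
    d=T[:3,:3]@np.linalg.solve(K,[u,v,1]); return T[:3,3]+d*(h-T[2,3])/d[2]
print('bore',ray(317.9,251.4,144)); w=cloud('wrist')
for v in range(212,230,2):
    print(v,[w[v,u].round(1).tolist() for u in(313,315,317,319,321)])
# bore by colour/depth: hole pixels
im=z['im'].astype(int)
for v in range(240,264,3): print(v,[int(w[v,u,2]) for u in range(302,336,2)])
E
```

```text
bore [627.438163    -1.66670827 144.        ]
212 [[624.0, -3.4, 80.5], [625.4, -3.4, 80.9], [626.8, -3.9, 79.7], [628.3, -3.7, 80.5], [629.7, -3.5, 81.2]]
214 [[623.9, -5.3, 79.5], [625.3, -5.1, 80.3], [626.7, -5.2, 80.2], [628.2, -5.2, 80.4], [629.6, -5.7, 79.2]]
216 [[623.8, -7.0, 79.2], [625.3, -6.4, 80.9], [626.7, -6.8, 80.1], [628.1, -7.1, 79.4], [629.5, -7.0, 79.9]]
218 [[623.7, -8.6, 79.1], [625.1, -8.5, 79.4], [626.6, -8.4, 79.8], [628.0, -8.3, 80.2], [629.5, -8.6, 79.8]]
220 [[623.6, -10.2, 78.7], [625.7, -1.7, 100.6], [626.9, -1.7, 100.6], [627.9, -9.9, 80.1], [629.4, -10.0, 80.2]]
222 [[624.3, -2.6, 101.5], [625.7, -2.1, 103.0], [626.9, -1.9, 103.8], [628.2, -2.0, 103.6], [629.3, -11.7, 79.6]]
224 [[624.4, -2.6, 105.0], [625.7, -1.9, 106.8], [627.0, -1.7, 107.4], [628.2, -1.9, 107.1], [629.4, -3.3, 103.9]]
226 [[624.4, -3.0, 107.3], [625.7, -2.1, 109.6], [627.0, -1.3, 111.7], [628.2, -2.2, 109.5], [629.4, -3.5, 106.6]]
228 [[625.6, 10.3, 141.7], [626.6, 10.7, 142.8], [627.6, 10.3, 142.0], [628.6, 10.2, 141.8], [629.6, 10.5, 142.6]]
240 [143, 145, 144, 145, 144, 144, 145, 143, 144, 144, 144, 143, 144, 144, 144, 144, 144]
243 [144, 144, 144, 143, 144, 144, 143, 143, 143, 142, 145, 144, 144, 144, 143, 144, 143]
246 [144, 144, 144, 144, 143, 0, 129, 128, 128, 1, 0, 143, 143, 144, 144, 144, 143]
249 [143, 143, 144, 143, 0, 0, 1, 0, 1, 1, 1, 0, 0, 143, 142, 144, 144]
252 [144, 144, 144, 140, 0, 0, 0, 1, 0, 0, 0, 0, 0, 144, 144, 144, 143]
255 [144, 144, 144, 142, 0, 0, 0, 0, 0, 0, 0, 0, 142, 143, 142, 144, 144]
258 [143, 143, 143, 143, 142, 140, 139, 114, 114, 139, 139, 141, 143, 143, 143, 143, 144]
261 [143, 143, 143, 144, 144, 143, 142, 142, 141, 142, 142, 143, 144, 144, 144, 144, 143]
```

```bash
python3 - <<'E'
from h import *
for n in('scene','side'): snap(n)
for n in('scene','side','wrist','wrist0'):
    w=cloud(n); im=np.load(n+'.npz')['im'].astype(int)
    for lo in range(5,136,10):
        m=(abs(w[...,0]-627)<40)&(abs(w[...,1]+4)<40)&(w[...,2]>lo)&(w[...,2]<lo+10); p=w[m]
        if len(p)>2: print(n,lo,len(p),p.min(0).round()[:2],p.max(0).round()[:2],im[m].mean(0).round())
E
```

```text
scene 5 76 [594. -36.] [639.  13.] [88. 70. 61.]
scene 15 87 [597. -32.] [648.  16.] [89. 71. 62.]
scene 25 62 [603. -28.] [644.  12.] [88. 72. 63.]
scene 35 54 [602. -27.] [640.   3.] [86. 70. 62.]
scene 45 42 [605. -27.] [633.   3.] [80. 66. 58.]
scene 55 41 [604. -27.] [641.   4.] [78. 66. 60.]
scene 65 42 [601. -30.] [636.   6.] [80. 69. 63.]
scene 75 57 [598. -32.] [642.   3.] [85. 72. 65.]
scene 85 68 [597. -33.] [641.  14.] [84. 69. 61.]
scene 95 81 [599. -34.] [647.  13.] [88. 71. 62.]
scene 105 91 [603. -30.] [643.  12.] [103.  84.  74.]
scene 115 13 [608. -25.] [630.  -5.] [116. 111. 108.]
scene 125 5 [620.  -9.] [627.  -5.] [120. 118. 117.]
scene 135 46 [607. -18.] [644.   4.] [98. 97. 97.]
side 5 65 [599. -38.] [651.  -0.] [94. 69. 57.]
side 15 80 [600. -34.] [651.   8.] [104.  76.  62.]
side 25 58 [606. -32.] [647.   2.] [99. 73. 60.]
side 35 44 [607. -28.] [643.  -1.] [93. 70. 57.]
side 45 46 [609. -29.] [644.  -1.] [89. 67. 55.]
side 55 45 [607. -29.] [642.  -3.] [82. 62. 52.]
side 65 42 [604. -30.] [646.  -8.] [80. 63. 54.]
side 75 58 [602. -34.] [646.  -5.] [87. 69. 
[... 855 characters left out ...]
.  12.] [88. 75. 68.]
wrist 125 13 [625.  -7.] [628.  -5.] [117. 117. 118.]
wrist 135 1854 [604. -17.] [650.  11.] [107. 107. 109.]
wrist0 5 142 [599. -14.] [654.  25.] [57. 47. 42.]
wrist0 15 274 [601. -12.] [653.  23.] [43. 29. 21.]
wrist0 25 103 [611.   0.] [648.  18.] [40. 27. 19.]
wrist0 35 42 [620.   6.] [644.  16.] [39. 26. 19.]
wrist0 65 5 [615.  18.] [638.  20.] [39. 26. 19.]
wrist0 75 802 [605. -28.] [650.  22.] [96. 95. 96.]
wrist0 85 112 [601. -13.] [652.  22.] [45. 33. 26.]
wrist0 95 292 [602. -29.] [652.  21.] [46. 34. 27.]
wrist0 105 982 [603. -28.] [650.  20.] [50. 37. 29.]
wrist0 115 31 [610. -22.] [642.  11.] [75. 74. 74.]
wrist0 125 40 [624.  -7.] [630.  -1.] [92. 92. 93.]
```

```bash
python3 - <<'E'
from h import *
z=np.load('wrist.npz');K=z['K'];T=z['T']
def ray(u,v,h,T=T):
    d=T[:3,:3]@np.linalg.solve(K,[u,v,1]); return (T[:3,3]+d*(h-T[2,3])/d[2]).round(1)
print('disc +y edge',ray(317,206.8,114),'spindle base +y edge',ray(316.7,219.5,114))
im=z['im'].astype(int)
print('col 317', [(v,im[v,317].tolist()) for v in range(198,234,2)])
print('row 214', [(u,im[214,u].sum()) for u in range(284,352,2)])
print('row 223', [(u,im[223,u].sum()) for u in range(308,328)])
z0=np.load('wrist0.npz'); T0=z0['T']; w0=cloud('wrist0'); i0=z0['im'].astype(int)
m=(abs(w0[...,0]-627)<40)&(abs(w0[...,1]+4)<40)&(w0[...,2]>75)&(w0[...,2]<86)&(abs(i0[...,0]-i0[...,2])<8)
v,u=np.where(m); print('disc px',u.min(),u.max(),v.min(),v.max())
print(ray((u.min()+u.max()+1)/2,(v.min()+v.max()+1)/2,114,T0), ray(u.min(),194,114,T0),ray(u.max()+1,194,114,T0),ray(293,v.min(),114,T0),ray(293,v.max()+1,114,T0))
m=(abs(w0[...,0]-627)<40)&(abs(w0[...,1]+4)<40)&(w0[...,2]>124)&(w0[...,2]<132);v,u=np.where(m)
print('tip px',u.min(),u.max(),v.min(),v.max(),u.mean(),v.mean(),ray(u.mean(),v.mean(),128,T0))
E
```

```text
disc +y edge [627.7  11.9 114. ] spindle base +y edge [627.1   3.9 114. ]
col 317 [(198, [77, 53, 38]), (200, [78, 52, 38]), (202, [78, 52, 36]), (204, [78, 53, 38]), (206, [87, 69, 61]), (208, [114, 113, 114]), (210, [116, 115, 117]), (212, [115, 115, 116]), (214, [115, 115, 117]), (216, [115, 115, 117]), (218, [114, 114, 116]), (220, [98, 98, 100]), (222, [89, 89, 90]), (224, [89, 89, 90]), (226, [88, 88, 90]), (228, [101, 101, 103]), (230, [105, 104, 107]), (232, [110, 110, 112])]
row 214 [(284, np.int64(200)), (286, np.int64(201)), (288, np.int64(196)), (290, np.int64(191)), (292, np.int64(188)), (294, np.int64(187)), (296, np.int64(219)), (298, np.int64(310)), (300, np.int64(345)), (302, np.int64(347)), (304, np.int64(342)), (306, np.int64(332)), (308, np.int64(332)), (310, np.int64(334)), (312, np.int64(335)), (314, np.int64(336)), (316, np.int64(343)), (318, np.int64(348)), (320, np.int64(341)), (322, np.int64(335)), (324, np.int64(329)), (326, np.int64(339)), (328, np.int64(344)), (330, np.int64(337)), (332, np.int64(357)), (334, np.int64(378)), (336, np.int64(257)), (338, np.int64(131)), (340, np.int64(119)), (342, np.int64(119)), (344, np.int64(127)), (346, np.int64(123)), (348, np.int64(124)), (350, np.int64(121))]
row 223 [(308, np.int64(333)), (309, np.int64(332)), (310, np.int64(331)), (311, np.int64(343)), (312, np.int64(358)), (313, np.int64(368)), (314, np.int64(352)), (315, np.int64(321)), (316, np.int64(289)), (317, np.int64(267)), (318, np.int64(259)), (319, np.int64(256)), (320, np.int64(266)), (321, np.int64(301)), (322, np.int64(328)), (323, np.int64(332)), (324, np.int64(327)), (325, np.int64(329)), (326, np.int64(336)), (327, np.int64(340))]
disc px 275 311 176 206
[627.3  -2.4 114. ] [610.5  -4.8 114. ] [644.   -4.8 114. ] [627.2  12.  114. ] [626.5 -17.2 114. ]
tip px 289 295 194 201 291.84090909090907 197.52272727272728 [627.   -3.7 128. ]
```

{"api": "arm_command", "payload": {"deltas": [{"dx": -0.0005, "dy": -0.002, "dz": 0, "yaw": 0, "jaw": 0.2}, {"dx": -0.0005, "dy": -0.002, "dz": -0.003, "yaw": 0, "jaw": 0.2}, {"dx": -0.0005, "dy": -0.002, "dz": -0.006, "yaw": 0, "jaw": 0.2}, {"dx": -0.0005, "dy": -0.002, "dz": -0.006, "yaw": 0, "jaw": 0.2}, {"dx": -0.0005, "dy": -0.002, "dz": -0.006, "yaw": 0, "jaw": 0.2}]}}

```text
clock: 23.75
eef_pos: [626.4, -4.9, 99.6]
tool_rot: [-3.141, -0.0, 1.518]
force: [-0.8, -1.1, -1.0]
width: 24.3
gripper_force: 59.1
```

```bash
cat > bore.py <<'E'
from h import *
st(); snap('wrist'); w=cloud('wrist'); e=np.array(read_state()['eef_pos']); 
n=(abs(w[...,1]-e[1])<20)&(abs(w[...,0]-e[0])<20)&(abs(w[...,2]-e[2]-37.5)<2.5)
p=w[n]; print('nut y',p[:,1].min().round(2),p[:,1].max().round(2),np.median(p[:,2]).round(1))
b=(abs(w[...,1]-e[1])<9)&(abs(w[...,0]-e[0])<9)&(w[...,2]>118)&(w[...,2]<e[2]+33)
s=w[b]; 
if len(s): print('spindle thru bore',len(s),s.min(0).round(1),s.max(0).round(1),s.mean(0).round(1))
v,u=np.where(n)
for r in range(int(v.min())+14,int(v.min())+34,2): print(r,[int(round(w[r,c,2])) for c in range(302,336,2)])
E
python3 bore.py
```

```text
{'clock': 23.75, 'eef_pos': [626.4, -4.92, 99.6], 'tool_rot': [-3.14, -0.0, 1.52], 'force': [-0.83, -1.13, -1.03], 'width': 24.3, 'gripper_force': 59.09}
nut y -18.31 9.03 137.0
spindle thru bore 41 [623.5 -10.5 126.9] [629.1  -3.2 132.6] [626.4  -5.4 129.1]
241 [138, 137, 137, 136, 137, 137, 137, 138, 138, 138, 137, 137, 137, 137, 138, 136, 136]
243 [137, 137, 138, 136, 136, 137, 136, 137, 137, 136, 137, 137, 138, 137, 137, 137, 138]
245 [137, 138, 136, 138, 138, 138, 129, 130, 129, 129, 137, 137, 137, 139, 138, 136, 137]Traceback (most recent call last):
  File "bore.py", line 9, in <module>
    for r in range(int(v.min())+14,int(v.min())+34,2): print(r,[int(round(w[r,c,2])) for c in range(302,336,2)])
                                                                    ~~~~~^^^^^^^^^^
ValueError: cannot convert float NaN to integer
```

{"api": "arm_command", "payload": {"deltas": [{"dx": 0.0002, "dy": 0, "dz": -0.002, "yaw": 0, "jaw": 0.2}, {"dx": 0.0002, "dy": 0, "dz": -0.004, "yaw": 0, "jaw": 0.2}, {"dx": 0.0002, "dy": 0, "dz": -0.006, "yaw": 0, "jaw": 0.2}, {"dx": 0.0002, "dy": 0, "dz": -0.006, "yaw": 0, "jaw": 0.2}, {"dx": 0.0002, "dy": 0, "dz": -0.006, "yaw": 0, "jaw": 0.2}]}}

```text
clock: 24.3
eef_pos: [626.6, -5.0, 93.7]
tool_rot: [-3.141, -0.0, 1.518]
force: [-0.2, -0.1, -0.1]
width: 23.7
gripper_force: 59.1
```

```bash
sed -i 's/int(round(w\[r,c,2\]))/float(w[r,c,2].round())/' bore.py; python3 bore.py
```

```text
{'clock': 24.3, 'eef_pos': [626.65, -4.98, 93.69], 'tool_rot': [-3.14, -0.0, 1.52], 'force': [-0.21, -0.13, -0.06], 'width': 23.67, 'gripper_force': 59.09}
nut y -18.27 9.04 131.2
spindle thru bore 6 [623.8  -9.7 126.3] [629.4  -2.4 126.8] [625.6  -5.3 126.6]
241 [131.0, 131.0, 132.0, 132.0, 131.0, 131.0, 131.0, 131.0, 130.0, 131.0, 131.0, 131.0, 132.0, 132.0, 132.0, 131.0, 131.0]
243 [131.0, 130.0, 131.0, 131.0, 132.0, 131.0, 131.0, 132.0, 132.0, 132.0, 131.0, 131.0, 131.0, 131.0, 131.0, 131.0, nan]
245 [132.0, 131.0, 131.0, 131.0, 131.0, 131.0, 127.0, 127.0, 127.0, 127.0, 131.0, 130.0, 131.0, 130.0, 131.0, 132.0, 132.0]
247 [132.0, 131.0, 131.0, 132.0, 80.0, 80.0, 128.0, 130.0, 129.0, 128.0, 127.0, 80.0, 131.0, 131.0, 131.0, 132.0, 131.0]
249 [132.0, 132.0, 131.0, 131.0, -0.0, 1.0, 129.0, 130.0, 129.0, 128.0, 128.0, -0.0, 0.0, 132.0, 131.0, 132.0, 131.0]
251 [132.0, 131.0, 131.0, 1.0, 1.0, -0.0, 129.0, 129.0, 130.0, 130.0, 129.0, 1.0, 0.0, 131.0, 129.0, 131.0, 131.0]
253 [131.0, 132.0, 131.0, 127.0, -0.0, 0.0, 128.0, 129.0, 129.0, 129.0, -0.0, 0.0, 0.0, 132.0, 131.0, 131.0, 131.0]
255 [131.0, 131.0, 131.0, 130.0, 2.0, 1.0, 1.0, 1.0, 0.0, 0.0, -1.0, 1.0, 128.0, 129.0, 132.0, 130.0, 131.0]
257 [132.0, 131.0, 131.0, 130.0, 129.0, 1.0, 1.0, 2.0, 1.0, 1.0, 1.0, 128.0, 129.0, 132.0, 131.0, 131.0, 131.0]
259 [132.0, 131.0, 131.0, 131.0, 130.0, 129.0, 128.0, 128.0, 127.0, 128.0, 128.0, 130.0, 130.0, 131.0, 130.0, 131.0, 131.0]
```

{"api": "arm_command", "payload": {"deltas": [{"dx": 0.0003, "dy": 0.0005, "dz": -0.002, "yaw": 0, "jaw": 0.2}, {"dx": 0.0003, "dy": 0.0005, "dz": -0.004, "yaw": 0, "jaw": 0.2}, {"dx": 0.0003, "dy": 0.0005, "dz": -0.006, "yaw": 0, "jaw": 0.2}, {"dx": 0.0003, "dy": 0.0005, "dz": -0.008, "yaw": 0, "jaw": 0.2}, {"dx": 0.0003, "dy": 0.0005, "dz": -0.009, "yaw": 0, "jaw": 0.2}, {"dx": 0.0003, "dy": 0.0005, "dz": -0.009, "yaw": 0, "jaw": 0.2}]}}

```text
clock: 24.95
eef_pos: [626.8, -4.5, 84.6]
tool_rot: [-3.141, 0.0, 1.518]
force: [0.5, -0.2, -0.6]
width: 24.1
gripper_force: 59.1
```

{"api": "arm_command", "payload": {"deltas": [{"dx": 0, "dy": 0, "dz": -0.001, "yaw": 0, "jaw": 0.2}, {"dx": 0, "dy": 0, "dz": -0.0015, "yaw": 0, "jaw": 0.2}, {"dx": 0, "dy": 0, "dz": -0.0015, "yaw": 0, "jaw": 0.2}, {"dx": 0, "dy": 0, "dz": -0.0015, "yaw": 0, "jaw": 0.2}]}}

```text
clock: 25.35
eef_pos: [627.0, -4.5, 83.4]
tool_rot: [3.141, -0.0, 1.518]
force: [-0.2, -0.4, -0.8]
width: 23.9
gripper_force: 59.1
```

```bash
python3 bore.py
```

```text
{'clock': 25.35, 'eef_pos': [627.05, -4.48, 83.37], 'tool_rot': [3.14, -0.0, 1.52], 'force': [-0.23, -0.44, -0.79], 'width': 23.94, 'gripper_force': 59.09}
nut y -18.3 9.37 120.8
241 [121.0, 121.0, 120.0, 121.0, 121.0, 122.0, 121.0, 121.0, 123.0, 122.0, 120.0, 121.0, 120.0, 121.0, 121.0, 121.0, 121.0]
243 [121.0, 122.0, 121.0, 121.0, 123.0, 121.0, 121.0, 120.0, 121.0, 122.0, 121.0, 121.0, 121.0, 122.0, 121.0, 121.0, 121.0]
245 [120.0, 121.0, 120.0, 121.0, 121.0, 121.0, 115.0, 116.0, 117.0, 116.0, 120.0, 120.0, 121.0, 121.0, 122.0, 121.0, 122.0]
247 [121.0, 121.0, 120.0, 121.0, 79.0, 117.0, 119.0, 119.0, 120.0, 119.0, 115.0, 80.0, 119.0, 120.0, 121.0, 121.0, 121.0]
249 [121.0, 122.0, 121.0, 121.0, 80.0, 118.0, 121.0, 121.0, 121.0, 119.0, 119.0, 80.0, 80.0, 120.0, 121.0, 121.0, 122.0]
251 [120.0, 121.0, 120.0, 80.0, 80.0, 120.0, 122.0, 123.0, 123.0, 123.0, 121.0, 79.0, 78.0, 121.0, 121.0, 122.0, 120.0]
253 [121.0, 122.0, 121.0, 118.0, 79.0, 122.0, 124.0, 125.0, 126.0, 124.0, 123.0, 80.0, 80.0, 121.0, 120.0, 122.0, 121.0]
255 [122.0, 122.0, 120.0, 119.0, 80.0, 125.0, 128.0, 127.0, 127.0, 128.0, 125.0, 79.0, 118.0, 121.0, 121.0, 120.0, 121.0]
257 [120.0, 122.0, 121.0, 120.0, 118.0, 127.0, 128.0, 128.0, 129.0, 129.0, 127.0, 118.0, 120.0, 120.0, 121.0, 121.0, 120.0]
259 [121.0, 121.0, 121.0, 120.0, 121.0, 126.0, 129.0, 129.0, 128.0, 130.0, 128.0, 119.0, 120.0, 121.0, 121.0, 121.0, 120.0]
```

{"api": "arm_command", "payload": {"deltas": [{"dx": 0, "dy": 0, "dz": -0.0005, "yaw": 0, "jaw": 0.2}, {"dx": 0, "dy": 0, "dz": -0.0005, "yaw": 0, "jaw": 0.2}, {"dx": 0, "dy": 0, "dz": -0.0005, "yaw": 0, "jaw": 0.3}, {"dx": 0, "dy": 0, "dz": -0.0005, "yaw": 0, "jaw": 0.34}, {"dx": 0, "dy": 0, "dz": -0.0005, "yaw": 0, "jaw": 0.4}, {"dx": 0, "dy": 0, "dz": -0.0005, "yaw": 0, "jaw": 0.5}, {"dx": 0, "dy": 0, "dz": -0.0005, "yaw": 0, "jaw": 0.55}, {"dx": 0, "dy": 0, "dz": -0.0005, "yaw": 0, "jaw": 0.55}, {"dx": 0, "dy": 0, "dz": -0.0005, "yaw": 0, "jaw": 0.55}]}}

```text
clock: 26.3
eef_pos: [627.0, -4.5, 82.8]
tool_rot: [3.142, -0.0, 1.518]
force: [0.0, -0.5, 0.0]
width: 46.9
gripper_force: 0.0
```

```bash
cat > seat.py <<'E'
from h import *
st(); im,_=snap('wrist'); w=cloud('wrist')
n=(abs(w[...,1]+4.5)<17)&(abs(w[...,0]-627)<17)&(w[...,2]>116)&(w[...,2]<124.5)
p=w[n]; A=np.c_[p[:,:2]-[627,-4.5],np.ones(len(p))]; c=np.linalg.lstsq(A,p[:,2],rcond=None)[0]
print('nut',len(p),p.min(0).round(1),p.max(0).round(1),'plane',c.round(3),cv2.minEnclosingCircle(p[:,:2].astype(np.float32)))
E
python3 seat.py
```

```text
{'clock': 26.3, 'eef_pos': [627.02, -4.48, 82.82], 'tool_rot': [3.14, -0.0, 1.52], 'force': [0.04, -0.49, 0.03], 'width': 46.88, 'gripper_force': 0.0}
nut 1908 [613.1 -17.9 116.1] [640.4   9.4 124.3] plane [ 3.00000e-03 -2.50000e-02  1.20156e+02] ((626.624267578125, -4.221482753753662), 13.996118545532227)
```

Nut is flat with its top at about z=120. Retreat upward and check everything.

{"api": "arm_command", "payload": {"deltas": [{"dx": 0, "dy": 0, "dz": 0.01, "yaw": 0, "jaw": 0.55}, {"dx": 0, "dy": 0, "dz": 0.03, "yaw": 0, "jaw": 0.55}, {"dx": 0, "dy": 0, "dz": 0.06, "yaw": 0, "jaw": 0.55}, {"dx": 0, "dy": 0, "dz": 0.09, "yaw": 0, "jaw": 0.55}, {"dx": 0, "dy": -0.04, "dz": 0.1, "yaw": 0, "jaw": 0.55}, {"dx": 0, "dy": -0.06, "dz": 0.1, "yaw": 0, "jaw": 0.55}, {"dx": 0, "dy": -0.06, "dz": 0.1, "yaw": 0, "jaw": 0.55}, {"dx": 0, "dy": -0.06, "dz": 0.1, "yaw": 0, "jaw": 0.55}]}}

```text
clock: 27.15
eef_pos: [627.0, -64.5, 183.4]
tool_rot: [3.141, -0.001, 1.517]
force: [-0.0, 1.5, -0.5]
width: 46.9
gripper_force: 0.0
```

```bash
python3 seat.py; python3 - <<'E'
from h import *
for n in('side','scene'):
    snap(n);w=cloud(n).reshape(-1,3)
    q=w[(abs(w[:,2]-64)<4)&(w[:,0]>400)&(w[:,0]<690)&(w[:,1]<-335)&(w[:,1]>-520)]
    print('riser',cv2.boxPoints(cv2.minAreaRect(q[:,:2].astype(np.float32))).round().tolist())
    h=w[(w[:,2]>38)&(w[:,2]<75)&(w[:,0]>300)&(w[:,0]<395)&(w[:,1]<-200)&(w[:,1]>-500)]
    for y in(-260,-300,-410):
        q=h[abs(h[:,1]-y)<7.5]; print(n,y,len(q),q[:,0].min().round(),q[:,0].max().round(),q[:,2].max().round())
    q=w[(w[:,2]>120)&(w[:,2]<175)&(w[:,0]>420)&(w[:,0]<690)&(w[:,1]<-380)&(w[:,1]>-500)]
    for x in(442,492,560,632): r=q[abs(q[:,0]-x)<20]; print('jar',x,len(r),r[:,2].max().round() if len(r) else '',r.mean(0).round() if len(r) else '')
E
```

```text
{'clock': 27.15, 'eef_pos': [626.99, -64.47, 183.36], 'tool_rot': [3.14, -0.0, 1.52], 'force': [-0.0, 1.47, -0.5], 'width': 46.92, 'gripper_force': 0.0}
nut 880 [613.2 -18.3 116. ] [640.4  11.5 124.4] plane [ 2.00000e-03 -7.00000e-03  1.20192e+02] ((625.99169921875, -3.046597957611084), 15.305785179138184)
riser [[412.0, -484.0], [671.0, -500.0], [680.0, -358.0], [421.0, -342.0]]
side -260 33 339.0 354.0 57.0
side -300 41 336.0 352.0 57.0
side -410 50 331.0 344.0 42.0
jar 442 221 140.0 [ 442. -450.  134.]
jar 492 811 162.0 [ 489. -458.  145.]
jar 560 455 134.0 [ 560. -449.  128.]
jar 632 626 152.0 [ 631. -458.  139.]
riser [[409.0, -484.0], [669.0, -499.0], [678.0, -358.0], [417.0, -342.0]]
scene -260 61 335.0 351.0 58.0
scene -300 63 333.0 349.0 59.0
scene -410 39 328.0 344.0 42.0
jar 442 173 141.0 [ 438. -447.  134.]
jar 492 577 163.0 [ 484. -452.  147.]
jar 560 297 135.0 [ 561. -448.  128.]
jar 632 462 153.0 [ 628. -453.  140.]
```

Everything checks out: nut seated flat, rake on the block, riser and jars unmoved.

```bash
python3 -c "
from cell import *
print(finish_job())"
```

```text
the job is handed in; nothing more can be done
None
```

The job is handed in after about 27 s of arm time: the nut sits flat over the mill's spindle, the rake is back on the block, and the riser, its jars and the mill measured unmoved.

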